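Restock the screw caddy at the microscope bench

ROBOT

A 6-joint arm with a two-finger parallel gripper is mounted at the origin on the work surface. World frame = base frame: x ahead of the robot, y to its left, z up, the work surface at z = 0. Lengths are in m, angles in rad, forces in N, time in s.
With the tool pointing down it reaches from about 0.35 to 0.875 m from the base axis. Payload 15.5 kg.
Tool frame: the origin (TCP) lies on the centre line of the jaws, within the pads' length; the fingertips stand 14 mm ahead of it and the grasp point (between the pads) lies 5 mm behind it (robot.nose_length is the distance from the TCP to the fingertips, in m); z points along the fingers, x is the direction in which the jaws open and shut, and the axes are right-handed (so a half turn about z gives the same grasp; the last joint's range is limited). The gripper opens to 85 mm and grips with 20 to 120 N. Pads are 22 mm wide; open, the fingers measure 114 mm over their backs; the gripper's body (76 mm by 85 mm) begins 54 mm behind the grasp point. The pads swing forward as they close: fully open they stand 13 mm farther back than shut.
Start: joints at [-1.444, 0.494, 1.345, -0, 1.302, -0.096], TCP at [0.137, -0.61, 0.245] pointing down, gripper open.
Joint ranges: [-2.91, 2.91], [-0.82, 2.16], [0.22, 2.67], [-1.22, 4.37], [0.12, 2.79], [-3.08, 3.08]. Speed limits (rad/s): [1.89, 1.89, 2.57, 3.01, 3.01, 3.01].

INTERFACE

Orientations are given as [roll, pitch, yaw] about the fixed x, y, z axes, in that order (R = Rz(yaw) Ry(pitch) Rx(roll)).
In Python, from station import status, viewer, robot gives the robot as it stands. The module is installed in compiled form; this text tells all that it offers.
- The arm moves only by the tool arm_command, never from a script. Its argument "targets" is a list of rows, each a list of 6 numbers: the shift along the tool's x, y, z in cm, then the turn, a rotation vector about the tool's x, y, z in rad. In form: [[x, y, z, wx, wy, wz], ...]. A call has 1 to 20 rows; each row shifts and turns the commanded pose from where the row before left it, along the tool's axes as they then stand; what a row does not reach is not made up. A row lasts 1/8 s, in which the tool goes at most 62.5 mm and 10.7 degrees, less where a joint would pass 70% of its speed; a pose out of reach is approached as far as the arm can. A call is refused whole if a number of a shift passes 6.25 or a number of a turn 0.188, either way. A call with a gripper value outside its range is refused whole. "gripper" is the finger opening in cm, from 0 to 8.54, set as the call begins (left out, the last holds). The fingers move at their own pace and stop on an object; "newtons" is the grip in N (left out, the last holds). Time passes only in rows, so rows that do not move let the fingers close. It gives the time, the measured TCP pose, the force and the opening at its end, in the units of the state.
- status.state(): the state, without advancing time (a new reading comes with each control period).
- viewer.snapshot(name): name is "scene" or "top" or "wrist"; returns the picture (400x640x3 uint8, red, green, blue); there is no depth.
- viewer.camera_info(name): a dict with "fovy" (degrees; the focal length in pixels is half the picture's height over the tangent of half this angle, whatever the lens; pixels are square), "cx", "cy" (the principal point, pixels), "k1" (the pictures are not rectified: a ray, as slopes to the right and down, at radius r is drawn at 1 + k1 r^2 times it, then the intrinsics apply), "world_from_camera" (4x4, takes a point from camera to world coordinates). Camera axes: x right, y down, z forward; pixel columns grow to the right and rows downward; lengths in m; the calibration is good to about 2 mm. A picture is of the moment at which its call begins: read the wrist's pose just before it. camera_info takes no time and is no camera call; for the wrist camera it gives the pose at the moment of the call.
- robot.close_job(): hands the job in, once; it reports no verdict.
The state is a dict: "clock": time; "qpos": joint angles; "qd": joint speeds; "joint_efforts": joint torques, N m; "eef_pos": TCP position; "orientation": TCP orientation; "contact_force": force on the tool from outside, world axes, zero at the start; "torque": the same for the moment, N m; "finger_gap": opening from 0.0 (shut) to 1.0 (fully open).
Only numpy, scipy, OpenCV 4.12 (cv2) and the standard library are available. Lean on these libraries where they do the work, as an engineer would, in place of code of your own. Each camera call takes 0.05 s, during which the arm holds its last target.

TASK

Take the caddy by its handle and tip the worn screws out of their bay into the steel scrap bin, keeping the steel posts in the other bay, and stand the caddy back on its black mat. The blue cartons look alike but only one is full: lift them to find the heavy one, then stand it flat on the floor of the emptied bay, and put every empty carton in the yellow crate. Leave the lens tube, the translation stage and the emergency stop alone.

Things in the scene. Friction and masses are not known exactly. Their poses are not given: they have to be found in the camera images.
- caddy: Loose two-bay hand caddy of slick teal plastic, 142 (its x) by 208 (y) by 76 mm high, 0.36 kg. Origin: centre of its underside; z up. An upright divider 6 mm thick along x parts two bays and carries a white handle rail. The bay at +y holds the worn screws, the bay at -y the posts. Tipping it some 65 to 75 degrees towards +y empties the screws over the +y lip while the divider holds the posts back
- caddy_handle (a point): Centre of the caddy's white handle rail on top of the divider, 66 mm above the caddy's underside; axes as the caddy's. The rail is 110 mm long (x) and 14 mm thick (y) with flat upright sides 20 mm high (56 to 76 mm above the underside)
- caddy_bay (a point): On the floor of the caddy's +y bay (4 mm above the underside, 45 mm from the divider's middle); axes as the caddy's. Each bay: flat floor from the divider out to 76 mm, then a scoop side rising at 41 degrees to a lip 28 mm high, 104 mm from the middle; end walls 28 mm high, 134 mm apart inside
- mat: Thin black rubber mat, 200 (x) by 250 (y) by 3 mm, fixed to the table: the caddy's place. Origin: centre of its underside
- scrap_bin: Open bare-steel scrap bin, fixed, 240 (its x) by 190 (y) by 60 mm high, walls and floor 4 mm. Origin: centre of its underside. The bin and the crate may be on either side
- crate: Open ochre-yellow crate for empties, fixed, 260 (its x) by 130 (y) by 50 mm high, walls and floor 4 mm. Origin: centre of its underside. Three cartons fit side by side across its length
- screw_1: Worn rust-brown cap screw lying in the caddy: head 13 mm across and 8 mm long, shank 8 mm by 25 mm, 18 g; 3 to 5 of the five are present. Origin: mid-length, on its axis; x from head to tip
- screw_2: Worn rust-brown cap screw lying in the caddy: head 13 mm across and 8 mm long, shank 8 mm by 25 mm, 18 g; 3 to 5 of the five are present. Origin: mid-length, on its axis; x from head to tip
- screw_3: Worn rust-brown cap screw lying in the caddy: head 13 mm across and 8 mm long, shank 8 mm by 25 mm, 18 g; 3 to 5 of the five are present. Origin: mid-length, on its axis; x from head to tip
- screw_4: Worn rust-brown cap screw lying in the caddy: head 13 mm across and 8 mm long, shank 8 mm by 25 mm, 18 g; 3 to 5 of the five are present. Origin: mid-length, on its axis; x from head to tip
- screw_5: Worn rust-brown cap screw lying in the caddy: head 13 mm across and 8 mm long, shank 8 mm by 25 mm, 18 g; 3 to 5 of the five are present. Origin: mid-length, on its axis; x from head to tip
- post_1: Bright steel optical post lying in the caddy's -y bay, 13 mm across, 50 mm long, 52 g. Origin: its centre; x along it
- post_2: Bright steel optical post lying in the caddy's -y bay, 13 mm across, 50 mm long, 52 g. Origin: its centre; x along it
- carton_1_mid (a point): Centre of a closed, plain dark-blue carton with white paper patches, 70 (x) by 44 (y) by 60 mm high, loose; point half-way up, z up. All cartons look the same and 3 or 4 are present: one is full of new screws (roughly 0.5 kg), the rest are empty (roughly 0.1 kg). Only one carton fits on the floor of a caddy bay, its length along the divider
- carton_2_mid (a point): Centre of a closed, plain dark-blue carton with white paper patches, 70 (x) by 44 (y) by 60 mm high, loose; point half-way up, z up. All cartons look the same and 3 or 4 are present: one is full of new screws (roughly 0.5 kg), the rest are empty (roughly 0.1 kg). Only one carton fits on the floor of a caddy bay, its length along the divider
- carton_3_mid (a point): Centre of a closed, plain dark-blue carton with white paper patches, 70 (x) by 44 (y) by 60 mm high, loose; point half-way up, z up. All cartons look the same and 3 or 4 are present: one is full of new screws (roughly 0.5 kg), the rest are empty (roughly 0.1 kg). Only one carton fits on the floor of a caddy bay, its length along the divider
- carton_4_mid (a point): Centre of a closed, plain dark-blue carton with white paper patches, 70 (x) by 44 (y) by 60 mm high, loose; point half-way up, z up. All cartons look the same and 3 or 4 are present: one is full of new screws (roughly 0.5 kg), the rest are empty (roughly 0.1 kg). Only one carton fits on the floor of a caddy bay, its length along the divider
- carton_5_mid (a point): Centre of a closed, plain dark-blue carton with white paper patches, 70 (x) by 44 (y) by 60 mm high, loose; point half-way up, z up. All cartons look the same and 3 or 4 are present: one is full of new screws (roughly 0.5 kg), the rest are empty (roughly 0.1 kg). Only one carton fits on the floor of a caddy bay, its length along the divider
- carton_6_mid (a point): Centre of a closed, plain dark-blue carton with white paper patches, 70 (x) by 44 (y) by 60 mm high, loose; point half-way up, z up. All cartons look the same and 3 or 4 are present: one is full of new screws (roughly 0.5 kg), the rest are empty (roughly 0.1 kg). Only one carton fits on the floor of a caddy bay, its length along the divider
- lens_tube: Bystander: black lens tube standing loose on end, 52 mm across, 120 mm high. Origin: centre of its underside
- stage: Bystander: low black-and-aluminium translation stage with a red knob on its +y side, loose, 90 by 90 by 38 mm high, 0.9 kg. Origin: centre of its underside
- estop_box: Bystander: fixed yellow emergency-stop box, 80 by 80 by 50 mm, with a red button 38 mm across standing 18 mm above it. Origin: centre of its underside
- estop (a joint): Travel of the emergency-stop button: 0 out, 0.006 m fully pressed
Mind the look-alikes: they are no part of the job. What is shaped like the part that bears carton_3_mid but purple is not meant.

How it is judged:
By the outcome, as a careful person would: the job done as asked, in the order asked, and still so for the second after the job is handed in, with the robot touching nothing.
Of carton_1, carton_5 only 1 to 1 are there at a start; the rules pass over those that are not, and their reading is None.
Of carton_2, carton_4 only 1 to 1 are there at a start; the rules pass over those that are not, and their reading is None.
Of carton_3, carton_6 only 1 to 2 are there at a start; the rules pass over those that are not, and their reading is None.
Of screw_1, screw_2, screw_3, screw_4, screw_5 only 3 to 5 are there at a start; the rules pass over those that are not, and their reading is None.
At some moment in a run one of carton_1, carton_2, carton_3, carton_4, carton_5, carton_6 may be knocked a few centimetres aside while the robot is not near it.
It also fails if it takes over 208 s, if anything falls off the work surface, if the arm or the gripper's body presses on something with over 40 N, if the wrist force passes 120 N, or if a joint passes its speed limit or range.

## Working session

There is one attempt and no reset: what is moved stays moved. The work goes in short steps, Python scripts to look and compute and a tool call to move; the robot and the scene stay as the last step left them, time stands still between calls to the robot, and variables do not carry over. Pictures are saved under pics/ and viewed, and the job is handed in when it is done.

Besides the shell and the picture viewer there is one more tool, called after "Emit:" as name(argument=value, ...) on one line, values as JSON. arm_command: Moves the arm, as the interface text tells. Its arguments: {"type":"object","properties":{"targets":{"type":"array","items":{"type":"array","items":{"type":"number"}}},"gripper":{"type":"number"},"newtons":{"type":"number"}},"required":["targets"]}

```bash
mkdir -p pics; ls; cat > h.py <<'E'
import numpy as np, cv2
from scipy.spatial.transform import Rotation as R
from station import status, viewer, robot
def snap(n,f):
    ci=viewer.camera_info(n); im=viewer.snapshot(n)
    cv2.imwrite('pics/'+f+'.png',cv2.cvtColor(im,cv2.COLOR_RGB2BGR)); np.save('pics/'+f+'.npy',np.array(ci,dtype=object),allow_pickle=True); return im,ci
def load(f): return np.load('pics/'+f+'.npy',allow_pickle=True).item()
def ray(ci,u,v):
    f=200/np.tan(np.radians(ci['fovy'])/2); x=(u-ci['cx'])/f;y=(v-ci['cy'])/f
    rd=np.hypot(x,y); r=rd
    for _ in range(30): r=rd/(1+ci['k1']*r*r)
    s=r/rd if rd>0 else 1
    T=np.array(ci['world_from_camera']); return T[:3,3],T[:3,:3]@np.array([x*s,y*s,1])
def at(ci,u,v,z):
    o,d=ray(ci,u,v); return o+d*(z-o[2])/d[2]
def proj(ci,p):
    f=200/np.tan(np.radians(ci['fovy'])/2);T=np.array(ci['world_from_camera']);c=T[:3,:3].T@(np.array(p)-T[:3,3])
    x,y=c[0]/c[2],c[1]/c[2];k=1+ci['k1']*(x*x+y*y);return np.array([ci['cx']+f*x*k,ci['cy']+f*y*k])
def crop(f,x0,y0,x1,y1,s,o):
    im=cv2.imread('pics/'+f+'.png')[y0:y1,x0:x1]; cv2.imwrite('pics/'+o+'.png',cv2.resize(im,None,fx=s,fy=s,interpolation=cv2.INTER_CUBIC))
E
python3 - <<'E'
from h import *
print(status.state())
for n in ['scene','top','wrist']:
    im,ci=snap(n,n+'0'); print(n,ci)
E
```

```text
pics
{'clock': 0.0, 'qpos': array([-1.44451233e+00,  4.94204575e-01,  1.34614650e+00,  1.59229681e-05,
        1.30247963e+00, -9.55053680e-02]), 'qd': array([-0.00126931, -0.00151161,  0.00018207, -0.00055971, -0.00118427,
       -0.00130447]), 'joint_efforts': array([ 1.97517584e-03, -8.82148504e+01, -3.83879614e+01,  1.97508041e-05,
        1.02620007e-02,  8.80331584e-06]), 'eef_pos': array([ 0.13744581, -0.60934665,  0.24468173]), 'orientation': array([-3.14145931e+00,  1.23095066e-03, -1.34901111e+00]), 'contact_force': array([ 0.57410784,  0.33826038, -0.06093212]), 'torque': array([-0.003091  ,  0.03214411,  0.01796376]), 'finger_gap': 1.0000459833410198}
scene {'fovy': 48.887962638226746, 'cx': 317.57196869445715, 'cy': 191.27908244987853, 'k1': -0.05104983782015019, 'world_from_camera': array([[ 0.12887405,  0.77321294, -0.62091322,  1.18871293],
       [ 0.99165875, -0.09916121,  0.08234057, -0.09395007],
       [ 0.00209628, -0.6263456 , -0.77954269,  0.83046706],
       [ 0.        ,  0.        ,  0.        ,  1.        ]])}
top {'fovy': 47.593784551680045, 'cx': 327.3827619820791, 'cy': 193.14960709023057, 'k1': -0.03103477395657907, 'world_from_camera': array([[-0.01690203, -0.98681373,  0.1609751 ,  0.44797118],
       [-0.9998289 ,  0.01547076, -0.01014057, -0.00665785],
       [ 0.00751644, -0.16111895, -0.98690637,  1.10871349],
       [ 0.        ,  0.        ,  0.        ,  1.        ]])}
wrist {'fovy': 59.057141766479646, 'cx': 325.32313249566346, 'cy': 206.6615344109085, 'k1': -0.04461681089468679, 'world_from_camera': array([[ 0.21837672, -0.94248358, -0.25305396,  0.2017402 ],
       [-0.97586237, -0.21145372, -0.05458902, -0.59519775],
       [-0.00205995,  0.25886681, -0.96591083,  0.37344237],
       [ 0.        ,  0.        ,  0.        ,  1.        ]])}
```

View pics/scene0.png

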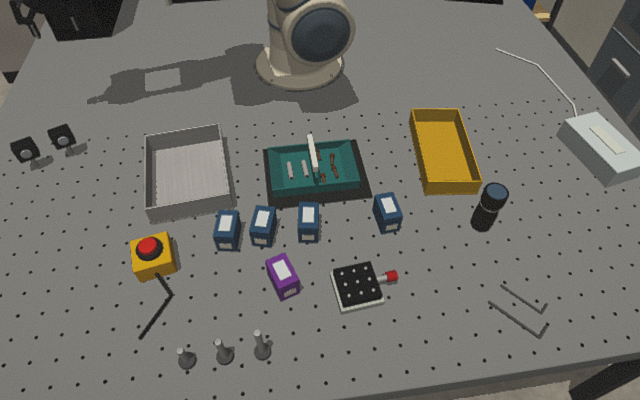

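View pics/top0.png

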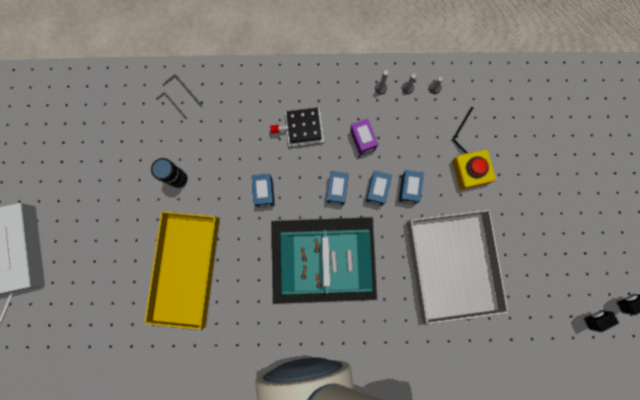

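View pics/wrist0.png

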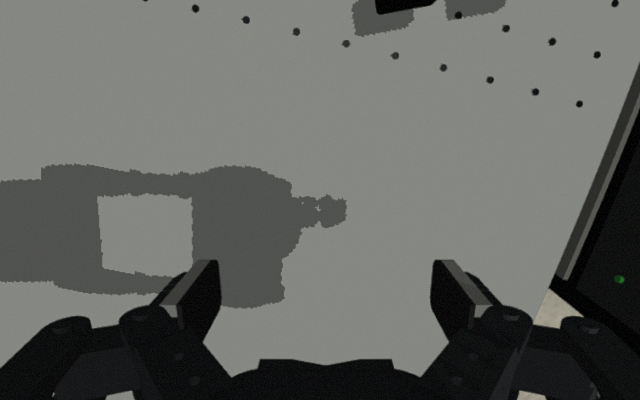

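```bash
python3 - <<'E'
from h import *
crop('top0',240,165,440,315,4,'c1')
crop('top0',130,165,290,335,3.5,'c2')
crop('top0',390,130,520,330,3,'c3')
E
```

```text
(no output)
```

View pics/c1.png

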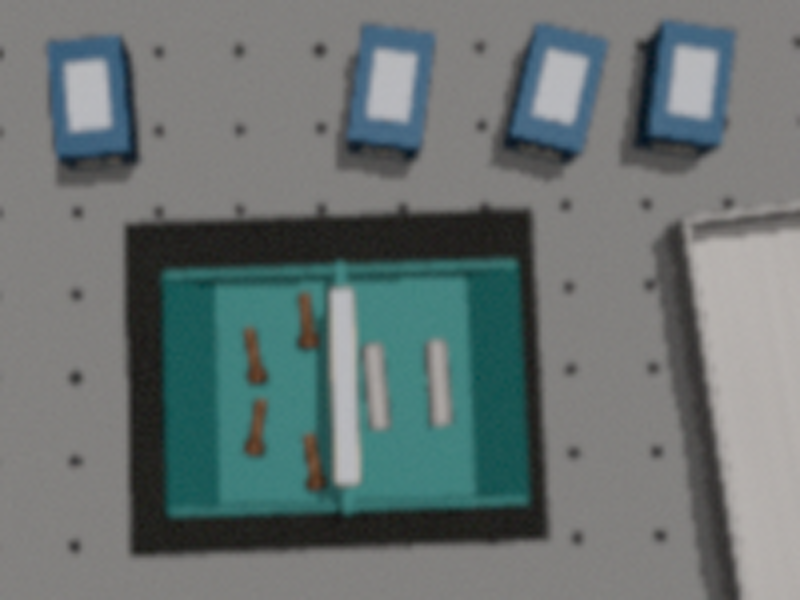

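View pics/c2.png

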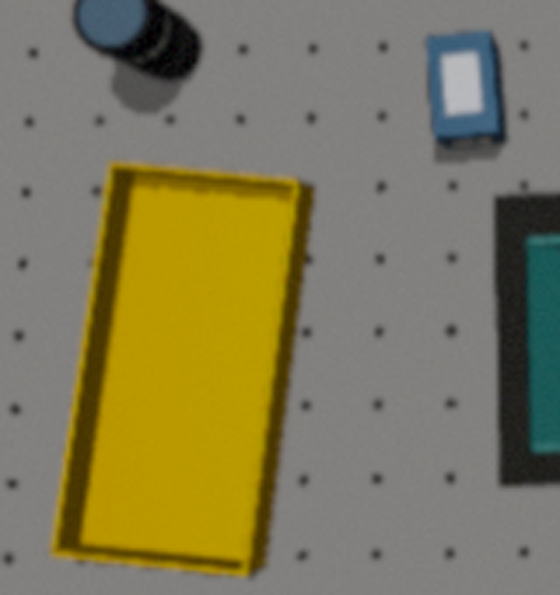

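View pics/c3.png

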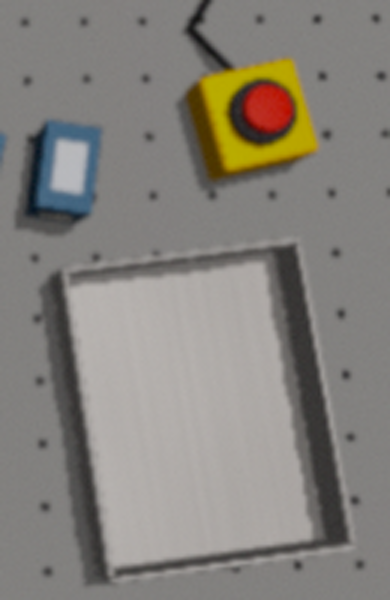

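The top crop shows four blue cartons with tops near full-image (262,190), (338,187), (380,188) and (412,186). The purple look-alike is at (364,137), so not that. The caddy has screws to the left of the handle (+y), posts to the right. The bin is on the right (-y) and the crate on the left.

```bash
cat > m.py <<'E'
from h import *
ci=load('top0')
def rect(name,pts,z):
    P=np.array([at(ci,u,v,z)[:2] for u,v in pts]); c=P.mean(0)
    e=[P[(i+1)%4]-P[i] for i in range(4)]
    print(name,'c',c.round(4),'len',[round(float(np.hypot(*x)),4) for x in e],'ang',[round(float(np.degrees(np.arctan2(x[1],x[0]))),1) for x in e])
C=lambda l:[(240+x/4,165+y/4) for x,y in l]
rect('caddyrim',C([(163,270),(519,261),(528,506),(168,517)]),.031)
rect('handle',C([(330,288),(354,288),(360,484),(336,486)]),.079)
rect('mat',C([(126,226),(530,210),(547,538),(132,554)]),.003)
rect('k1',C([(48,42),(122,36),(131,150),(59,160)]),.06)
rect('k2',C([(364,24),(435,32),(419,150),(349,142)]),.06)
rect('k3',C([(539,24),(607,40),(580,155),(510,143)]),.06)
rect('k4',C([(663,22),(735,30),(719,146),(645,138)]),.06)
C2=lambda l:[(130+x/3.5,165+y/3.5) for x,y in l]
rect('crate',C2([(111,163),(301,183),(250,575),(53,552)]),.05)
C3=lambda l:[(390+x/3,130+y/3) for x,y in l]
rect('bin',C3([(62,270),(297,241),(354,546),(108,578)]),.06)
print('lens',at(ci,162,170,.12)[:2],'purple',at(ci,364,134,.06)[:2], 'estop',at(ci,478,167,.068)[:2])
print('estopcorners',[at(ci,*p,.05)[:2].round(3) for p in C3([(190,82),(290,62),(317,150),(215,178)])])
for p in [(250,355),(308,320),(257,428),(314,462)]: print('screw',at(ci,*C([p])[0],.01)[:2].round(3))
E
python3 m.py
```

```text
caddyrim c [ 0.4602 -0.0121] len [0.2116, 0.1429, 0.2097, 0.1437] ang [-89.5, -179.7, 90.7, 1.1]
handle c [ 0.4605 -0.0121] len [0.0136, 0.1091, 0.0134, 0.1102] ang [-90.9, -179.2, 93.7, 0.9]
mat c [ 0.465  -0.0059] len [0.2474, 0.1967, 0.2474, 0.1959] ang [-88.6, -178.9, 91.2, 1.1]
k1 c [0.6309 0.1346] len [0.0437, 0.0682, 0.0423, 0.0706] ang [-86.2, -175.4, 97.1, 5.8]
k2 c [ 0.6341 -0.0425] len [0.0422, 0.071, 0.0411, 0.071] ang [-97.4, 171.0, 82.5, -8.1]
k3 c [ 0.6304 -0.1408] len [0.0412, 0.0707, 0.0415, 0.0734] ang [-104.4, 164.8, 79.2, -15.3]
k4 c [ 0.6331 -0.2185] len [0.0429, 0.0704, 0.0436, 0.0705] ang [-97.3, 169.4, 82.9, -11.2]
crate c [0.4482 0.3228] len [0.1293, 0.2557, 0.1296, 0.2552] ang [-96.9, 173.7, 82.9, -6.3]
bin c [ 0.4461 -0.3157] len [0.1865, 0.2344, 0.1892, 0.2338] ang [-84.0, -173.4, 95.8, 6.0]
lens [0.6673438 0.351206 ] purple [ 0.76130759 -0.1076362 ] estop [ 0.67471394 -0.37409531]
estopcorners [array([ 0.703, -0.322]), array([ 0.719, -0.405]), array([ 0.646, -0.421]), array([ 0.625, -0.337])]
screw [0.481 0.044]
screw [0.501 0.009]
screw [0.437 0.041]
screw [0.417 0.007]
```

```bash
cat >> h.py <<'E'
def Rs(s): return R.from_euler('xyz',s['orientation'])
def plan(p,rpy=None,n=None):
    s=status.state(); T=Rs(s); d=T.inv().apply(np.array(p)-s['eef_pos'])*100
    n=n or max(1,int(np.ceil(np.linalg.norm(d)/4.5)))
    print('t%.2f pos'%s['clock'],s['eef_pos'].round(4),'rpy',s['orientation'].round(3),'F',s['contact_force'].round(1),'gap%.3f'%s['finger_gap'])
    print('total cm',d.round(2),'rows',n,'each',(d/n).round(3))
    if rpy is not None:
        w=(T.inv()*R.from_euler('xyz',rpy)).as_rotvec(); m=max(1,int(np.ceil(np.abs(w).max()/.15))); print('turn',w.round(3),'rows',m,'each',(w/m).round(4))
    open('log.txt','a').write(repr([list(s['qpos']),list(s['eef_pos']),list(s['orientation'])])+'\n')
E
python3 -c "
from h import *
plan([.46,-.012,.2],[np.pi,0,-1.557])"
```

```text
t0.15 pos [ 0.1375 -0.6094  0.2448] rpy [-3.141e+00  1.000e-03 -1.349e+00] F [-0.5 -0.2 -0.6] gap1.002
total cm [-51.18 -44.61   4.54] rows 16 each [-3.199 -2.788  0.283]
turn [-0.     0.001  0.208] rows 2 each [-0.      0.0005  0.104 ]
```

Emit:
arm_command(targets=[[-3.2,-2.79,0.28,0,0,0],[-3.2,-2.79,0.28,0,0,0],[-3.2,-2.79,0.28,0,0,0],[-3.2,-2.79,0.28,0,0,0],[-3.2,-2.79,0.28,0,0,0],[-3.2,-2.79,0.28,0,0,0],[-3.2,-2.79,0.28,0,0,0],[-3.2,-2.79,0.28,0,0,0],[-3.2,-2.79,0.28,0,0,0],[-3.2,-2.79,0.28,0,0,0],[-3.2,-2.79,0.28,0,0,0],[-3.2,-2.79,0.28,0,0,0],[-3.2,-2.79,0.28,0,0,0],[-3.2,-2.79,0.28,0,0,0],[-3.2,-2.79,0.28,0,0,0],[-3.2,-2.79,0.28,0,0,0],[0,0,0,0,0,0.104],[0,0,0,0,0,0.104],[0,0,0,0,0,0]], gripper=6)

```text
clock: 2.52
eef_pos: [0.4603, -0.0119, 0.2004]
orientation: [3.141, 0.0, -1.556]
contact_force: [0.4, 0.0, 0.7]
finger_gap: 0.7
```

```bash
python3 - <<'E'
from h import *
snap('wrist','w1'); s=status.state(); print(s['qpos'].round(4)); 
T=np.array(viewer.camera_info('wrist')['world_from_camera']); print(Rs(s).inv().apply(T[:3,3]-s['eef_pos']))
plan([.4605,-.012,.064])
E
```

```text
[-0.1559  0.3235  1.7946 -0.      1.0236  1.3987]
[ 0.00014784 -0.06587209 -0.12866679]
t2.58 pos [ 0.4603 -0.012   0.2004] rpy [ 3.141  0.    -1.555] F [ 0.1 -0.8  0.1] gap0.703
total cm [-0.   -0.03 13.64] rows 4 each [-1.000e-03 -6.000e-03  3.411e+00]
```

View pics/w1.png

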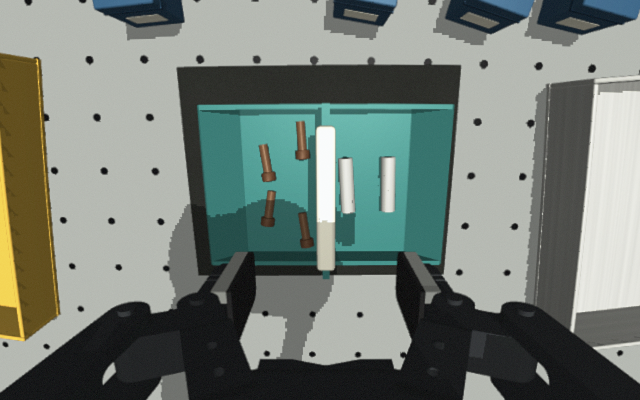

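```bash
python3 - <<'E'
from h import *
ci=load('w1'); 
for p in [(318,127),(335,127),(335,269),(318,270)]: print(at(ci,*p,.079)[:2].round(4))
E
```

```text
[ 0.5161 -0.0058]
[ 0.5162 -0.0176]
[ 0.4093 -0.0198]
[ 0.4083 -0.0067]
```

Emit:
arm_command(targets=[[0,0,3.4,0,0,0],[0,0,3.4,0,0,0],[0,0,2.2,0,0,0],[0,0,0,0,0,0]])

```text
clock: 3.08
eef_pos: [0.4595, -0.0121, 0.1095]
orientation: [3.139, 0.001, -1.555]
contact_force: [-0.4, 0.1, 1.1]
finger_gap: 0.702
```

Emit:
arm_command(targets=[[0,0,2.3,0,0,0],[0,0,2.2,0,0,0],[0,0,0,0,0,0]])

```text
clock: 3.45
eef_pos: [0.4601, -0.0121, 0.0655]
orientation: [3.14, 0.0, -1.556]
contact_force: [-0.6, -0.6, -0.1]
finger_gap: 0.702
```

Emit:
arm_command(targets=[[0,0,0,0,0,0],[0,0,0,0,0,0],[0,0,0,0,0,0],[0,0,0,0,0,0],[0,0,0,0,0,0],[0,0,0,0,0,0],[0,0,0,0,0,0]], gripper=0, newtons=100)

```text
clock: 4.32
eef_pos: [0.4608, -0.0121, 0.0665]
orientation: [-3.14, -0.0, -1.557]
contact_force: [-1.6, 1.3, 18.6]
finger_gap: 0.142
```

```bash
python3 - <<'E'
from h import *
plan([.4595,-.012,.2])
E
```

```text
t4.33 pos [ 0.4608 -0.0121  0.0665] rpy [-3.14  -0.    -1.557] F [-1.6  1.3 18.6] gap0.142
total cm [-1.000e-02  1.100e-01 -1.335e+01] rows 3 each [-2.000e-03  3.500e-02 -4.449e+00]
```

Emit:
arm_command(targets=[[0,0,-0.5,0,0,0],[0,0,-1,0,0,0],[0,0,-2,0,0,0],[0,0,-3,0,0,0],[0,0,-3,0,0,0],[0,0,-3,0,0,0],[0,0,-1,0,0,0],[0,0,0,0,0,0]])

```text
clock: 5.32
eef_pos: [0.4603, -0.012, 0.2006]
orientation: [-3.141, -0.0, -1.557]
contact_force: [-0.4, 0.3, -5.7]
finger_gap: 0.143
```

```bash
python3 - <<'E'
from h import *
snap('wrist','w2'); snap('scene','s2');plan([.451,-.25,.24])
E
```

```text
t5.42 pos [ 0.4597 -0.0119  0.1996] rpy [ 3.14   0.    -1.557] F [-0.2 -0.2 -6.7] gap0.146
total cm [23.79  1.21 -4.05] rows 6 each [ 3.965  0.201 -0.675]
```

View pics/w2.png

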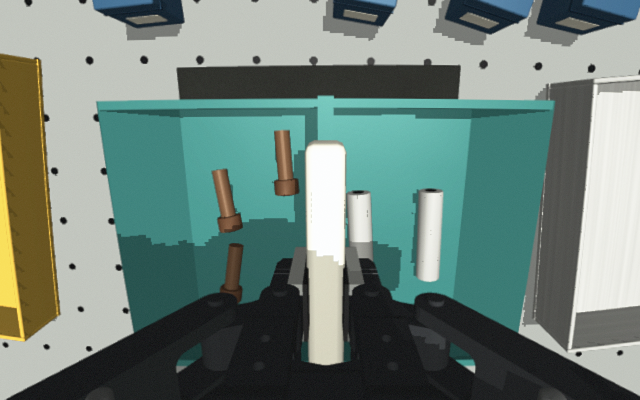

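Emit:
arm_command(targets=[[2,0,-0.5,0,0,0],[3,0.1,-0.5,0,0,0],[4,0.1,0,0,0,0],[4,0.1,0,0,0,0],[4,0.1,0,0,0,0],[4,0.1,0,0,0,0],[4,0.1,0,0,0,0],[4,0.1,0,0,0,0],[3,0.1,0,0,0,0],[1.8,0.1,0,0,0,0],[0,0,0,0,0,0]])

```text
clock: 6.8
eef_pos: [0.4557, -0.3506, 0.2095]
orientation: [3.141, 0.001, -1.558]
contact_force: [-0.7, 0.2, -6.1]
finger_gap: 0.147
```

```bash
cat > kin.py <<'E'
from h import *
from scipy.optimize import least_squares
def fk(q,x):
    a1,d1,a2,a3,d4,L,dl=x
    A=R.from_euler('z',q[0]); p=A.apply([a1,dl,d1])
    A=A*R.from_euler('y',q[1]); p=p+A.apply([0,0,a2])
    A=A*R.from_euler('y',q[2]); p=p+A.apply([a3,0,d4])
    A=A*R.from_euler('z',q[3])*R.from_euler('y',q[4])*R.from_euler('z',q[5]); p=p+A.apply([0,0,L])
    return p,A
def data(): return [eval(l) for l in open('log.txt')]
def fit():
    D=data()
    f=lambda x: np.concatenate([fk(d[0],x)[0]-d[1] for d in D]+[1e-3*(np.array(x)-[.05,.4,.45,0,.45,.25,.05])])
    return least_squares(f,[.05,.4,.45,0,.45,.25,.05]).x
E
python3 - <<'E'
from kin import *
plan([.451,-.35,.195])
x=fit(); print(x.round(4))
for d in data():
    p,A=fk(d[0],x); print((p-d[1]).round(4),(A.inv()*R.from_euler('xyz',d[2])).as_rotvec().round(3), np.round(d[0],3))
E
```

```text
t6.80 pos [ 0.4557 -0.3506  0.2095] rpy [ 3.141e+00  1.000e-03 -1.558e+00] F [-0.7  0.2 -6.1] gap0.147
total cm [-0.06  0.47  1.45] rows 1 each [-0.062  0.465  1.45 ]
[0.     0.2769 0.5967 0.118  0.3845 0.3414 0.0596]
[ 0. -0.  0.] [-0.    -0.    -3.142] [-1.444  0.494  1.346  0.     1.303 -0.096]
[ 0. -0. -0.] [-0.    -0.    -3.142] [-0.156  0.323  1.795 -0.     1.024  1.399]
[ 0. -0.  0.] [-0.    -0.    -3.142] [-0.156  0.555  1.928  0.     0.658  1.401]
[-0.  0. -0.] [-0.    -0.    -3.142] [-0.156  0.325  1.796  0.     1.023  1.401]
[-0.  0.  0.] [0.    0.    3.142] [-0.76   0.461  1.516  0.     1.166  0.798]
```

```bash
cat >> kin.py <<'E'
LO=np.array([-2.91,-.82,.22,-1.22,.12,-3.08]);HI=np.array([2.91,2.16,2.67,4.37,2.79,3.08]);Z=R.from_euler('z',np.pi)
def ik(p,Rt,q0,x,lock=None):
    f=lambda q:(lambda P:np.r_[(P[0]-p)*10,((P[1]*Z).inv()*Rt).as_rotvec()])(fk(q,x))
    r=least_squares(f,q0); return r.x,np.linalg.norm(r.fun)
E
python3 - <<'E'
from kin import *
x=fit();s=status.state()
for name,pos in [('B',[.451,-.35,.20])]:
    q=s['qpos'].copy(); R0=R.from_euler('xyz',[np.pi,0,-1.557])
    for th in range(0,80,5):
        Rt=R.from_rotvec([-np.radians(th),0,0])*R0; q2,e=ik(np.array(pos),Rt,q,x); 
        P,A=fk(q2,x); wc=P-A.apply([0,0,x[5]])
        print(th,q2.round(2),'e%.4f'%e,'dq',np.abs(q2-q).max().round(2),'lim',bool(((q2<LO)|(q2>HI)).any()),'wc',wc.round(3)); q=q2
E
```

```text
0 [-0.76  0.47  1.54 -0.    1.14  0.79] e0.0000 dq 0.03 lim False wc [ 0.451 -0.35   0.541]
5 [-0.73  0.44  1.58 -0.07  1.06  0.87] e0.0000 dq 0.08 lim False wc [ 0.451 -0.32   0.54 ]
10 [-0.68  0.43  1.63 -0.16  0.98  0.96] e0.0000 dq 0.09 lim False wc [ 0.451 -0.291  0.536]
15 [-0.64  0.42  1.67 -0.27  0.91  1.06] e0.0000 dq 0.11 lim False wc [ 0.451 -0.262  0.53 ]
20 [-0.59  0.41  1.71 -0.39  0.85  1.19] e0.0000 dq 0.13 lim False wc [ 0.451 -0.233  0.521]
25 [-0.55  0.41  1.75 -0.52  0.81  1.34] e0.0000 dq 0.15 lim False wc [ 0.451 -0.206  0.509]
30 [-0.5   0.42  1.79 -0.67  0.78  1.51] e0.0000 dq 0.17 lim False wc [ 0.451 -0.179  0.496]
35 [-0.45  0.44  1.83 -0.84  0.77  1.69] e0.0000 dq 0.18 lim False wc [ 0.451 -0.154  0.48 ]
40 [-0.41  0.46  1.86 -0.99  0.78  1.87] e0.0000 dq 0.18 lim False wc [ 0.451 -0.131  0.462]
45 [-0.37  0.49  1.89 -1.14  0.81  2.05] e0.0000 dq 0.18 lim False wc [ 0.451 -0.109  0.441]
50 [-0.32  0.53  1.92 -1.28  0.86  2.21] e0.0000 dq 0.16 lim True wc [ 0.451 -0.088  0.419]
55 [-0.29  0.58  1.95 -1.39  0.93  2.36] e0.0000 dq 0.15 lim True wc [ 0.451 -0.07   0.396]
60 [-0.25  0.63  1.97 -1.48  1.    2.48] e0.0000 dq 0.13 lim True wc [ 0.451 -0.054  0.371]
65 [-0.22  0.68  1.98 -1.55  1.09  2.59] e0.0000 dq 0.11 lim True wc [ 0.451 -0.041  0.344]
70 [-0.2   0.74  1.99 -1.61  1.17  2.69] e0.0000 dq 0.1 lim True wc [ 0.451 -0.029  0.317]
75 [-0.18  0.81  2.   -1.65  1.27  2.78] e0.0000 dq 0.09 lim True wc [ 0.451 -0.02   0.288]
```

```bash
python3 - <<'E'
from kin import *
x=fit();s=status.state()
for psi in list(range(-180,181,15)):
  for dx,dy in [(0,0)]:
    q=s['qpos'].copy(); ok=True; mj=0;out=0
    R0=R.from_euler('xyz',[np.pi,0,-1.557]); pos=np.array([.448,-.33,.20])
    n=abs(psi)//5
    path=[R.from_euler('z',np.sign(psi)*5*i,degrees=True)*R0 for i in range(1,n+1)]
    Re=path[-1] if path else R0; ax=R.from_euler('z',psi,degrees=True).apply([-1,0,0])
    path+=[R.from_rotvec(ax*np.radians(t))*Re for t in range(5,76,5)]
    M=9;qm=None
    for i,Rt in enumerate(path):
        q2,e=ik(pos,Rt,q,x); mj=max(mj,np.abs(q2-q).max()); 
        m=min((q2-LO).min(),(HI-q2).min())
        if m<M: M=m;qm=i
        if e>1e-3 : ok=False
        q=q2
    P,A=fk(q,x); wc=P-A.apply([0,0,x[5]])
    print(psi,ok,'margin %.2f'%M,qm-n,'step %.2f'%mj,q.round(2),'wc',wc.round(2))
E
```

```text
-180 True margin -0.88 -1 step 0.10 [-1.05  1.04  1.03  0.65  2.22  3.71] wc [ 0.45 -0.66  0.29]
-165 True margin -0.61 -1 step 0.10 [-0.95  1.1   0.88  0.51  2.39  3.61] wc [ 0.53 -0.65  0.29]
-150 True margin -0.36 14 step 0.11 [-0.86  1.14  0.77  0.32  2.52  3.44] wc [ 0.61 -0.62  0.29]
-135 True margin -0.10 14 step 0.12 [-0.76  1.16  0.7   0.05  2.58  3.18] wc [ 0.68 -0.56  0.29]
-120 True margin 0.11 6 step 0.12 [-0.66  1.17  0.7  -0.25  2.57  2.88] wc [ 0.73 -0.49  0.29]
-105 True margin 0.30 6 step 0.11 [-0.56  1.15  0.75 -0.49  2.48  2.65] wc [ 0.77 -0.42  0.29]
-90 True margin 0.45 14 step 0.10 [-0.47  1.1   0.86 -0.66  2.34  2.5 ] wc [ 0.78 -0.33  0.29]
-75 True margin 0.44 14 step 0.10 [-0.38  1.05  1.01 -0.78  2.17  2.43] wc [ 0.77 -0.24  0.29]
-60 True margin 0.34 14 step 0.10 [-0.3   0.99  1.18 -0.88  1.98  2.41] wc [ 0.73 -0.17  0.29]
-45 True margin 0.23 14 step 0.10 [-0.23  0.93  1.37 -0.99  1.78  2.43] wc [ 0.68 -0.1   0.29]
-30 True margin 0.09 14 step 0.10 [-0.17  0.87  1.58 -1.13  1.58  2.49] wc [ 0.61 -0.04  0.29]
-15 True margin -0.11 14 step 0.13 [-0.13  0.83
[... 581 characters left out ...]
  1.44 -3.37] wc [ 0.13 -0.24  0.29]
90 True margin -0.02 14 step 0.23 [-1.4   0.83  2.25  1.73  1.3  -3.1 ] wc [ 0.12 -0.33  0.29]
105 True margin 0.23 14 step 0.15 [-1.41  0.8   2.04  1.4   1.35 -2.85] wc [ 0.13 -0.42  0.29]
120 True margin 0.40 14 step 0.12 [-1.37  0.82  1.82  1.17  1.49 -2.68] wc [ 0.16 -0.49  0.29]
135 True margin 0.49 14 step 0.10 [-1.31  0.87  1.61  1.    1.66 -2.59] wc [ 0.21 -0.56  0.29]
150 True margin 0.54 14 step 0.09 [-1.23  0.92  1.4   0.87  1.85 -2.54] wc [ 0.28 -0.62  0.29]
165 True margin 0.55 14 step 0.09 [-1.14  0.98  1.21  0.76  2.04 -2.53] wc [ 0.36 -0.65  0.29]
180 True margin 0.47 9 step 0.09 [-1.05  1.04  1.03  0.65  2.22 -2.57] wc [ 0.45 -0.66  0.29]
```

```bash
python3 - <<'E'
from kin import *
x=fit();s=status.state()
for psi in [-45,-50,-60]:
    q=s['qpos'].copy(); R0=R.from_euler('xyz',[np.pi,0,-1.557]); pos=np.array([.42,-.325,.19])
    ax=R.from_euler('z',psi,degrees=True).apply([-1,0,0]);Re=R.from_euler('z',psi,degrees=True)*R0
    for t in [0,30,50,60,70,75]:
        q,e=ik(pos,R.from_rotvec(ax*np.radians(t))*Re,q,x); print(psi,t,q.round(2),round(e,4),min((q-LO).min(),(HI-q).min()).round(2))
plan([.42,-.325,.19])
E
```

```text
-45 0 [-0.77  0.43  1.65 -0.    1.07  1.57] 0.0 0.95
-45 30 [-0.46  0.54  1.58 -0.52  1.25  2.11] 0.0 0.7
-45 50 [-0.32  0.7   1.52 -0.76  1.46  2.32] 0.0 0.46
-45 60 [-0.28  0.78  1.49 -0.86  1.57  2.4 ] 0.0 0.36
-45 70 [-0.24  0.88  1.47 -0.94  1.68  2.46] 0.0 0.28
-45 75 [-0.23  0.92  1.45 -0.98  1.74  2.49] 0.0 0.24
-50 0 [-0.77  0.43  1.65 -0.    1.07  1.66] 0.0 0.95
-50 30 [-0.47  0.56  1.54 -0.5   1.3   2.16] 0.0 0.72
-50 50 [-0.34  0.71  1.47 -0.72  1.52  2.35] 0.0 0.5
-50 60 [-0.3   0.8   1.44 -0.81  1.63  2.41] 0.0 0.41
-50 70 [-0.26  0.89  1.4  -0.9   1.74  2.46] 0.0 0.32
-50 75 [-0.25  0.94  1.39 -0.94  1.8   2.48] 0.0 0.28
-60 0 [-0.77  0.43  1.65 -0.    1.07  1.83] 0.0 0.95
-60 30 [-0.5   0.59  1.48 -0.45  1.39  2.26] 0.0 0.77
-60 50 [-0.38  0.75  1.37 -0.65  1.63  2.39] 0.0 0.57
-60 60 [-0.34  0.84  1.33 -0.73  1.75  2.43] 0.0 0.49
-60 70 [-0.31  0.93  1.29 -0.82  1.87  2.46] 0.0 0.4
-60 75 [-0.31  0.98  1.27 -0.86  1.93  2.47] 0.0 0.36
t6.80 pos [ 0.4557 -0.3506  0.2095] rpy [ 3.141e+00  1.000e-03 -1.558e+00] F [-0.7  0.2 -6.1] gap0.147
total cm [-2.6   3.53  1.96] rows 2 each [-1.3    1.766  0.978]
```

Emit:
arm_command(targets=[[-1.3,1.77,0.98,0,0,0],[-1.3,1.77,0.98,0,0,0],[0,0,0,0,0,0.131],[0,0,0,0,0,0.131],[0,0,0,0,0,0.131],[0,0,0,0,0,0.131],[0,0,0,0,0,0.131],[0,0,0,0,0,0.131],[0,0,0,0,0,0],[0,0,0,0,0.08,0],[0,0,0,0,0.1,0],[0,0,0,0,0.1,0],[0,0,0,0,0.1,0],[0,0,0,0,0.1,0],[0,0,0,0,0.1,0],[0,0,0,0,0.1,0],[0,0,0,0,0,0]])

```text
clock: 8.93
eef_pos: [0.4209, -0.3232, 0.1897]
orientation: [3.137, -0.68, -2.336]
contact_force: [0.2, -0.0, -6.8]
finger_gap: 0.146
```

```bash
python3 - <<'E'
from h import *
snap('scene','s3');plan([.42,-.325,.19]); crop('s3',80,60,400,280,2.5,'s3c')
E
```

```text
t8.97 pos [ 0.4207 -0.3237  0.1902] rpy [ 3.138 -0.678 -2.338] F [-0.6 -0.3 -5.4] gap0.143
total cm [ 0.1  -0.04  0.1 ] rows 1 each [ 0.102 -0.043  0.101]
```

View pics/s3c.png

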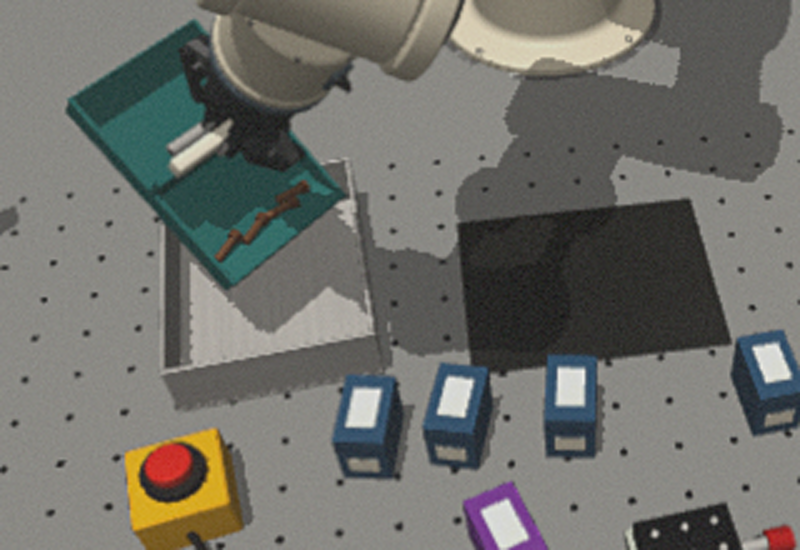

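```bash
python3 -c "
from h import *
plan([.41,-.338,.183])"
```

```text
t8.97 pos [ 0.4207 -0.3237  0.1902] rpy [ 3.138 -0.678 -2.338] F [-0.6 -0.3 -5.4] gap0.143
total cm [ 0.93 -0.23  1.67] rows 1 each [ 0.933 -0.23   1.668]
```

Next, tilt to about 70° slowly.

Emit:
arm_command(targets=[[0.47,-0.12,0.84,0,0,0],[0.47,-0.12,0.84,0,0,0],[0,0,0,0,0.05,0],[0,0,0,0,0.05,0],[0,0,0,0,0.05,0],[0,0,0,0,0.05,0],[0,0,0,0,0.05,0],[0,0,0,0,0.05,0],[0,0,0,0,0.05,0],[0,0,0,0,0.05,0],[0,0,0,0,0.05,0],[0,0,0,0,0.05,0],[0,0,0,0,0.04,0],[0,0,0,0,0,0],[0,0,0,0,0,0],[0,0,0,0,0,0]])

```text
clock: 10.98
eef_pos: [0.4095, -0.3392, 0.184]
orientation: [-3.14, -1.219, -2.345]
contact_force: [0.2, -0.1, -5.3]
finger_gap: 0.14
```

```bash
python3 - <<'E'
from h import *
snap('scene','s4');snap('wrist','w4');plan([.42,-.325,.19]); crop('s4',80,60,400,280,2.5,'s4c')
E
```

```text
t11.07 pos [ 0.4094 -0.3392  0.184 ] rpy [-3.14  -1.22  -2.345] F [ 0.5 -0.  -4.8] gap0.143
total cm [-0.04  0.23 -1.85] rows 1 each [-0.04   0.233 -1.851]
```

View pics/s4c.png

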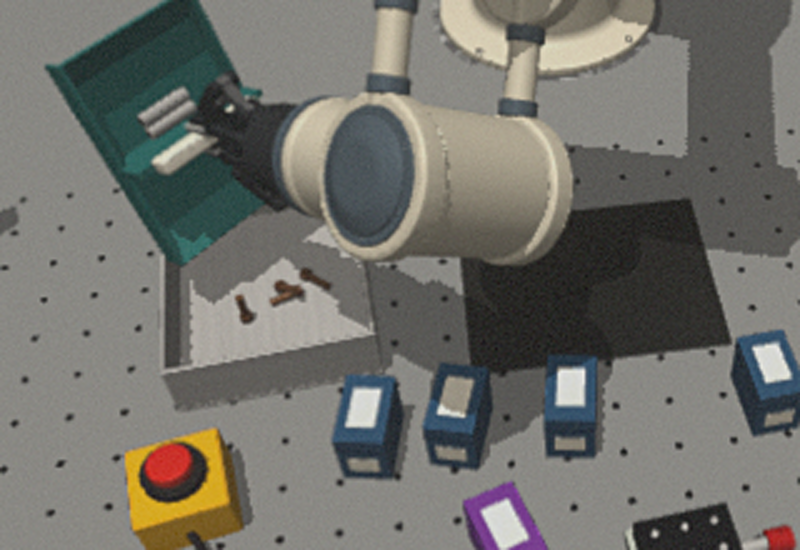

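View pics/w4.png

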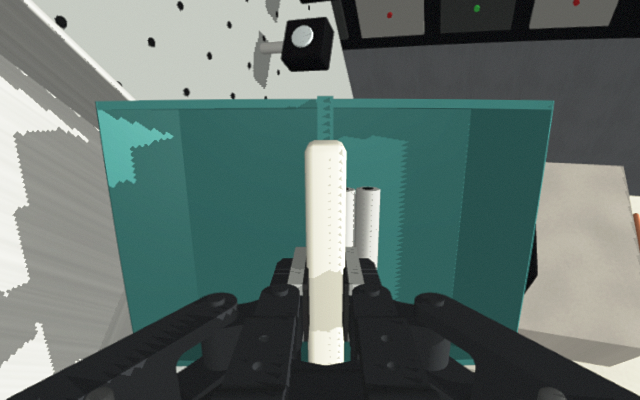

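Emit:
arm_command(targets=[[0,0,0,0,-0.1,0],[0,0,0,0,-0.13,0],[0,0,0,0,-0.13,0],[0,0,0,0,-0.13,0],[0,0,0,0,-0.13,0],[0,0,0,0,-0.13,0],[0,0,0,0,-0.13,0],[0,0,0,0,-0.13,0],[0,0,0,0,-0.11,0],[0,0,0,0,-0.1,0],[0,0,0,0,0,0],[0,0,0,0,0,0]])

```text
clock: 12.58
eef_pos: [0.4091, -0.3389, 0.1837]
orientation: [3.141, -0.002, -2.343]
contact_force: [0.1, 1.0, -4.1]
finger_gap: 0.14
```

```bash
python3 - <<'E'
from h import *
snap('wrist','w5');plan([.41,-.338,.2],[np.pi,0,-1.559])
E
```

```text
t12.62 pos [ 0.4094 -0.3386  0.1836] rpy [ 3.141e+00 -2.000e-03 -2.342e+00] F [ 0.4 -0.1 -4.7] gap0.146
total cm [-0.08  0.01 -1.64] rows 1 each [-0.081  0.005 -1.636]
turn [ 0.002 -0.002 -0.783] rows 6 each [ 0.0003 -0.0003 -0.1305]
```

View pics/w5.png

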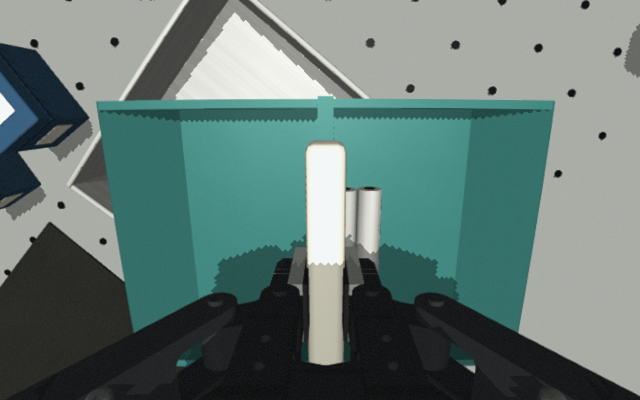

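Emit:
arm_command(targets=[[0,0,-1.7,0,0,0],[0,0,0,0,0,-0.131],[0,0,0,0,0,-0.131],[0,0,0,0,0,-0.131],[0,0,0,0,0,-0.131],[0,0,0,0,0,-0.131],[0,0,0,0,0,-0.131],[0,0,0,0,0,0]])

```text
clock: 13.62
eef_pos: [0.4098, -0.3385, 0.2006]
orientation: [3.14, -0.0, -1.556]
contact_force: [0.4, -0.2, -4.9]
finger_gap: 0.143
```

```bash
python3 - <<'E'
from h import *
plan([.464,-.008,.18],[np.pi,0,-1.554])
E
```

```text
t13.62 pos [ 0.4098 -0.3385  0.2006] rpy [ 3.14  -0.    -1.556] F [ 0.4 -0.2 -4.9] gap0.143
total cm [-32.97  -5.9    2.04] rows 8 each [-4.121 -0.738  0.254]
turn [ 0.001 -0.    -0.002] rows 1 each [ 0.0013 -0.0004 -0.0023]
```

Emit:
arm_command(targets=[[-2,-0.3,0,0,0,0],[-4,-0.7,0,0,0,0],[-4.5,-0.8,0.3,0,0,0],[-4.5,-0.8,0.3,0,0,0],[-4.5,-0.8,0.3,0,0,0],[-4.5,-0.8,0.3,0,0,0],[-4.5,-0.8,0.4,0,0,0],[-3,-0.5,0.4,0,0,0],[-1.4,-0.4,0,0,0,0],[0,0,3,0,0,0],[0,0,3,0,0,0],[0,0,3,0,0,0],[0,0,1,0,0,0],[0,0,0,0,0,0]])

```text
clock: 15.38
eef_pos: [0.4639, -0.0094, 0.0808]
orientation: [3.141, -0.0, -1.558]
contact_force: [-0.4, -0.6, -5.5]
finger_gap: 0.14
```

```bash
python3 - <<'E'
from h import *
plan([.464,-.008,.067],[np.pi,0,-1.554])
E
```

```text
t15.38 pos [ 0.4639 -0.0094  0.0808] rpy [ 3.141 -0.    -1.558] F [-0.4 -0.6 -5.5] gap0.140
total cm [-0.14 -0.01  1.38] rows 1 each [-0.137 -0.013  1.378]
turn [ 0.001 -0.    -0.004] rows 1 each [ 0.0007 -0.     -0.0037]
```

Emit:
arm_command(targets=[[0,0,0.7,0,0,0],[0,0,0.4,0,0,0],[0,0,0.15,0,0,0],[0,0,0,0,0,0]])

```text
clock: 15.88
eef_pos: [0.464, -0.0093, 0.0683]
orientation: [-3.142, -0.0, -1.557]
contact_force: [-0.2, -0.2, -5.3]
finger_gap: 0.143
```

Emit:
arm_command(targets=[[0,0,0.1,0,0,0],[0,0,0.1,0,0,0],[0,0,0,0,0,0]])

```text
clock: 16.25
eef_pos: [0.464, -0.0093, 0.0666]
orientation: [-3.141, -0.0, -1.557]
contact_force: [-1.1, -0.3, 5.3]
finger_gap: 0.147
```

Contact is made, so release and rise.

Emit:
arm_command(targets=[[0,0,0,0,0,0],[0,0,0,0,0,0],[0,0,0,0,0,0],[0,0,0,0,0,0],[0,0,-2,0,0,0],[0,0,-4,0,0,0],[0,0,-5,0,0,0],[0,0,-5,0,0,0],[0,0,-2,0,0,0],[0,0,0,0,0,0]], gripper=6)

```text
clock: 17.5
eef_pos: [0.4646, -0.0094, 0.2475]
orientation: [-3.139, -0.0, -1.557]
contact_force: [0.2, 0.4, -1.3]
finger_gap: 0.706
```

```bash
python3 - <<'E'
from h import *
snap('top','t6');snap('scene','s6');plan([.6331,-.2185,.2],[np.pi,0,-1.57-.19]);crop('t6',240,165,440,315,4,'t6c');crop('s6',80,60,400,280,2.5,'s6c')
E
```

```text
t17.60 pos [ 0.4635 -0.0093  0.2456] rpy [ 3.141  0.    -1.557] F [-0.2 -0.1 -0.1] gap0.701
total cm [ 21.15 -16.67   4.54] rows 7 each [ 3.022 -2.381  0.649]
turn [0.001 0.    0.203] rows 2 each [0.0004 0.     0.1015]
```

View pics/t6.png

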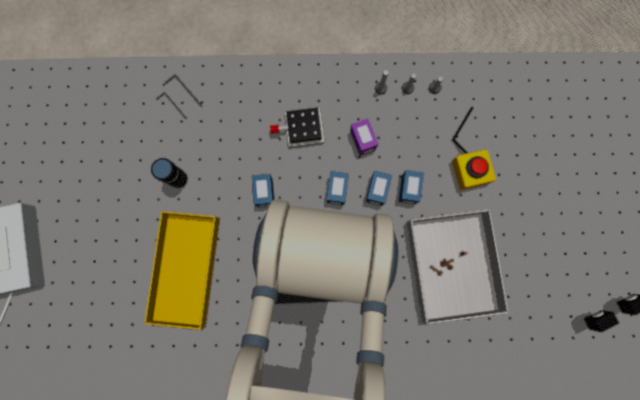

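View pics/s6c.png

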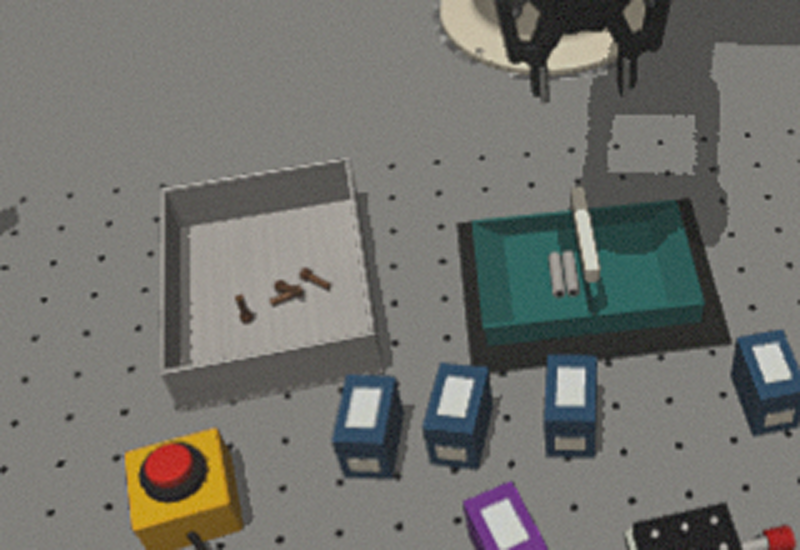

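```bash
python3 - <<'E'
from h import *
plan([.6341,-.0425,.15],[np.pi,0,-np.pi/2-np.radians(8)])
E
```

```text
t17.60 pos [ 0.4635 -0.0093  0.2456] rpy [ 3.141  0.    -1.557] F [-0.2 -0.1 -0.1] gap0.701
total cm [  3.56 -17.02   9.54] rows 5 each [ 0.712 -3.403  1.908]
turn [0.001 0.    0.153] rows 2 each [0.0004 0.     0.0767]
```

Emit:
arm_command(targets=[[0.7,-3.4,0.5,0,0,0],[0.7,-3.4,1,0,0,0],[0.7,-3.4,1.5,0,0,0],[0.7,-3.4,3,0,0,0],[0.76,-3.4,3.5,0,0,0],[0,0,0,0,0,0.077],[0,0,0,0,0,0.077],[0,0,0,0,0,0]])

```text
clock: 18.6
eef_pos: [0.6337, -0.0425, 0.1495]
orientation: [3.139, 0.0, -1.711]
contact_force: [-0.0, -0.0, -0.3]
finger_gap: 0.707
```

```bash
python3 - <<'E'
from h import *
snap('wrist','w7');plan([.6341,-.0425,.035],[np.pi,0,-np.pi/2-np.radians(8)])
E
```

```text
t18.65 pos [ 0.6338 -0.0425  0.1499] rpy [ 3.14   0.    -1.709] F [0.3 0.4 0.4] gap0.698
total cm [-0.   -0.05 11.49] rows 3 each [-0.    -0.018  3.831]
turn [0.002 0.    0.001] rows 1 each [0.002  0.     0.0011]
```

View pics/w7.png

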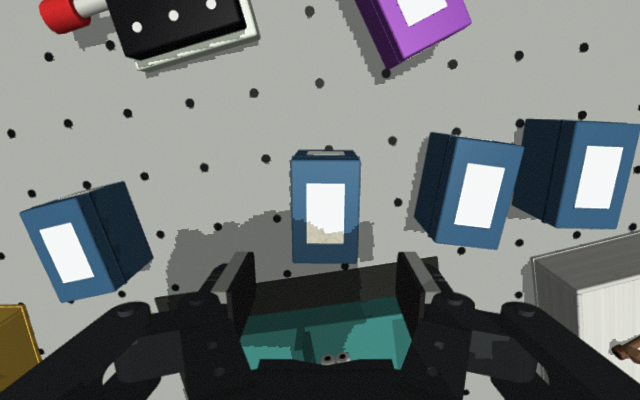

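```bash
cat >> h.py <<'E'
def rect(ci,pts,z):
    P=np.array([at(ci,u,v,z)[:2] for u,v in pts]); e=[P[(i+1)%4]-P[i] for i in range(4)]
    print('c',P.mean(0).round(4),'len',[round(float(np.hypot(*x)),4) for x in e],'ang',[round(float(np.degrees(np.arctan2(x[1],x[0]))),1) for x in e])
E
python3 - <<'E'
from h import *
ci=load('w7'); rect(ci,[(291,159),(359,159),(359,263),(291,263)],.06)
rect(ci,[(457,136),(523,147),(497,249),(438,237)],.06); rect(ci,[(581,120),(638,125),(628,228),(568,227)],.06)
rect(ci,[(22,213),(84,194),(131,290),(64,301)],.06)
E
```

```text
c [ 0.6365 -0.0423] len [0.042, 0.0696, 0.0455, 0.0697] ang [-98.1, 173.3, 81.9, -9.6]
c [ 0.6351 -0.1414] len [0.0427, 0.0682, 0.0416, 0.0657] ang [-106.7, 165.3, 69.9, -13.6]
c [ 0.6351 -0.2236] len [0.0383, 0.0683, 0.0428, 0.0693] ang [-101.6, 179.0, 80.7, -4.9]
c [0.6335 0.1298] len [0.0478, 0.0718, 0.0519, 0.0673] ang [-82.4, -171.0, 92.5, 5.7]
```

Emit:
arm_command(targets=[[0,0,4,0,0,0],[0,0,4,0,0,0],[0,0,2.5,0,0,0],[0,0,1,0,0,0],[0,0,0,0,0,0]])

```text
clock: 19.27
eef_pos: [0.6342, -0.0425, 0.036]
orientation: [3.141, 0.0, -1.71]
contact_force: [-0.4, -1.0, 1.0]
finger_gap: 0.704
```

Emit:
arm_command(targets=[[0,0,0,0,0,0],[0,0,0,0,0,0],[0,0,0,0,0,0],[0,0,0,0,0,0],[0,0,-1,0,0,0],[0,0,-1.5,0,0,0],[0,0,-1.5,0,0,0],[0,0,0,0,0,0],[0,0,0,0,0,0],[0,0,0,0,0,0]], gripper=0, newtons=40)

```text
clock: 20.52
eef_pos: [0.6341, -0.0425, 0.0757]
orientation: [3.141, 0.0, -1.711]
contact_force: [0.1, 0.5, -0.6]
finger_gap: 0.508
```

```bash
python3 - <<'E'
from h import *
F=[]
for i in range(5):
    F.append(status.state()['contact_force']); viewer.snapshot('top')
print(np.array(F).round(1)); snap('wrist','w8'); print(status.state()['eef_pos'],status.state()['finger_gap'])
E
```

```text
[[ 0.1  0.5 -0.6]
 [-0.2  0.9 -0.9]
 [ 1.1 -1.2 -0.9]
 [ 0.2 -0.7 -1.5]
 [ 0.1 -0.3 -0.1]]
[ 0.63435798 -0.04255825  0.07602969] 0.5135738434394517
```

View pics/w8.png

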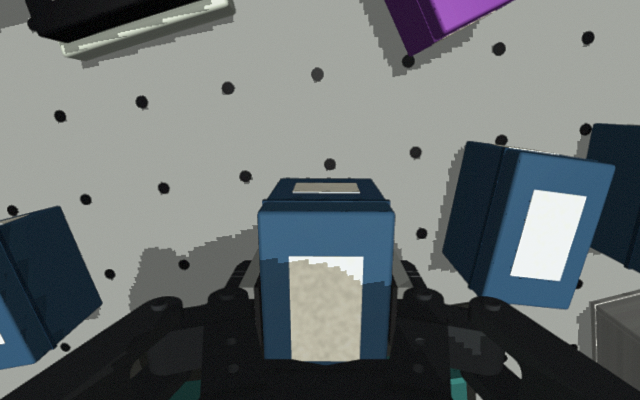

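Carton k2 weighs about 0.8 N, so it is empty. I'll set it back and weigh k3.

Emit:
arm_command(targets=[[0,0,1.5,0,0,0],[0,0,1.5,0,0,0],[0,0,0.6,0,0,0],[0,0,0.3,0,0,0],[0,0,0,0,0,0]])

```text
clock: 21.45
eef_pos: [0.6343, -0.0425, 0.0374]
orientation: [3.141, -0.0, -1.711]
contact_force: [-3.2, 0.2, 5.5]
finger_gap: 0.507
```

Emit:
arm_command(targets=[[0,0,0,0,0,0],[0,0,0,0,0,0],[0,0,0,0,0,0],[0,0,-2,0,0,0],[0,0,-4,0,0,0],[0,0,-5,0,0,0],[0,0,-0.5,0,0,0],[0,0,0,0,0,0]], gripper=6)

```text
clock: 22.45
eef_pos: [0.6344, -0.0425, 0.1522]
orientation: [-3.141, 0.0, -1.711]
contact_force: [0.1, 0.1, 0.2]
finger_gap: 0.704
```

```bash
python3 - <<'E'
from h import *
snap('wrist','w9');plan([.633,-.141,.15],[np.pi,0,-np.pi/2-np.radians(14.5)])
E
```

```text
t22.50 pos [ 0.6339 -0.0425  0.1514] rpy [ 3.14   0.    -1.711] F [ 0.5 -0.7 -0.2] gap0.700
total cm [ 9.77 -1.29  0.13] rows 3 each [ 3.256 -0.429  0.045]
turn [ 0.001 -0.     0.113] rows 1 each [ 0.0012 -0.      0.1128]
```

View pics/w9.png

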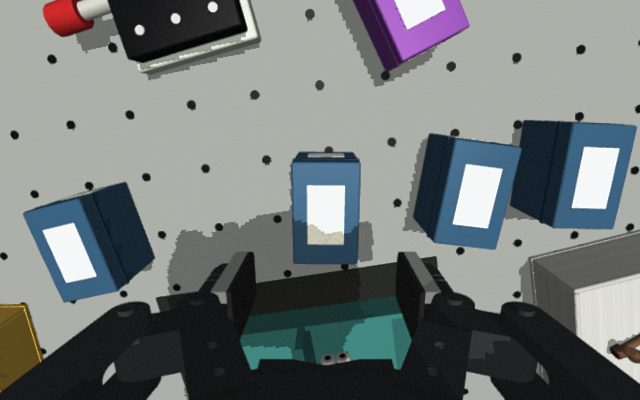

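k2 stands where it was. Next, over k3.

Emit:
arm_command(targets=[[3.2,-0.4,0,0,0,0],[3.3,-0.4,0,0,0,0],[3.3,-0.5,0.2,0,0,0],[0,0,0,0,0,0.113],[0,0,0,0,0,0]])

```text
clock: 23.12
eef_pos: [0.6329, -0.1415, 0.1486]
orientation: [3.139, 0.0, -1.824]
contact_force: [0.1, -0.2, 0.4]
finger_gap: 0.702
```

```bash
python3 - <<'E'
from h import *
snap('wrist','w10');plan([.633,-.141,.15],[np.pi,0,-np.pi/2-np.radians(14.5)])
E
```

```text
t23.18 pos [ 0.633  -0.1412  0.1489] rpy [ 3.139  0.    -1.822] F [ 0.1 -0.3  0. ] gap0.705
total cm [-0.02  0.   -0.11] rows 1 each [-0.016  0.004 -0.106]
turn [0.002 0.    0.002] rows 1 each [0.0021 0.0002 0.002 ]
```

View pics/w10.png

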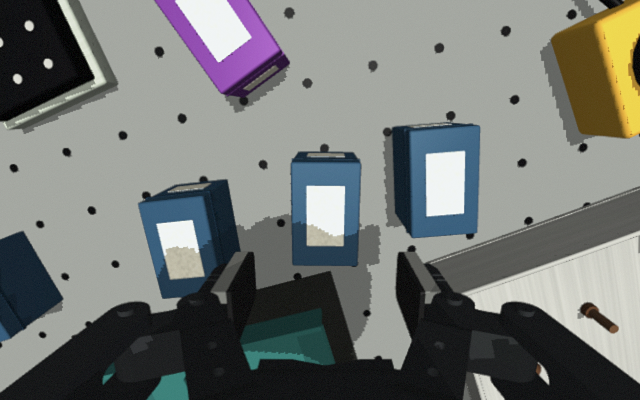

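Emit:
arm_command(targets=[[0,0,4,0,0,0],[0,0,4,0,0,0],[0,0,2,0,0,0],[0,0,0.8,0,0,0],[0,0,0,0,0,0]])

```text
clock: 23.8
eef_pos: [0.6339, -0.1414, 0.0426]
orientation: [-3.141, -0.0, -1.823]
contact_force: [0.3, -0.4, 1.5]
finger_gap: 0.704
```

Emit:
arm_command(targets=[[0,0,0,0,0,0],[0,0,0,0,0,0],[0,0,0,0,0,0],[0,0,0,0,0,0],[0,0,-1,0,0,0],[0,0,-1.5,0,0,0],[0,0,-1.5,0,0,0],[0,0,0,0,0,0],[0,0,0,0,0,0],[0,0,0,0,0,0]], gripper=0, newtons=50)

```text
clock: 25.05
eef_pos: [0.6333, -0.1413, 0.0817]
orientation: [3.141, 0.0, -1.824]
contact_force: [0.5, 0.8, -1.5]
finger_gap: 0.506
```

```bash
python3 - <<'E'
from h import *
F=[]
for i in range(4):
    F.append(status.state()['contact_force']); viewer.snapshot('top')
print(np.array(F).round(1)); snap('wrist','w11'); print(status.state()['eef_pos'],status.state()['finger_gap'])
E
```

```text
[[ 0.5  0.8 -1.5]
 [-0.2  0.4 -1.2]
 [ 0.5 -0.1 -0.4]
 [ 0.3 -0.6 -0.6]]
[ 0.63349165 -0.14137183  0.0819581 ] 0.5109869393745592
```

View pics/w11.png

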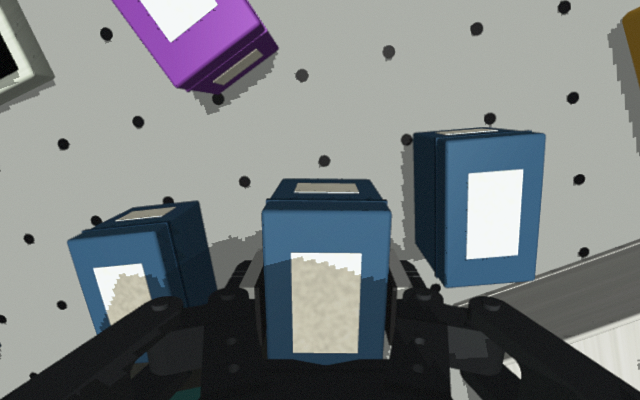

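k3 is about 0.9 N, so it is empty too. Set it back, then k4.

Emit:
arm_command(targets=[[0,0,1.5,0,0,0],[0,0,1.5,0,0,0],[0,0,0.6,0,0,0],[0,0,0.3,0,0,0],[0,0,0,0,0,0]])

```text
clock: 25.92
eef_pos: [0.6329, -0.1412, 0.0437]
orientation: [3.14, -0.0, -1.824]
contact_force: [-8.0, 2.0, 13.9]
finger_gap: 0.508
```

Emit:
arm_command(targets=[[0,0,0,0,0,0],[0,0,0,0,0,0],[0,0,0,0,0,0],[0,0,-2,0,0,0],[0,0,-4,0,0,0],[0,0,-5,0,0,0],[0,0,0,0,0,0]], gripper=6)

```text
clock: 26.8
eef_pos: [0.6359, -0.1421, 0.1587]
orientation: [-3.133, -0.0, -1.824]
contact_force: [0.8, -0.5, -1.1]
finger_gap: 0.705
```

```bash
python3 - <<'E'
from h import *
snap('top','t12');plan([.634,-.22,.15],[np.pi,0,-np.pi/2-np.radians(8.5)]);crop('t12',240,165,440,315,4,'t12c')
rect(load('w10'),[(409,129),(480,126),(477,235),(413,237)],.06)
E
```

```text
t26.85 pos [ 0.6347 -0.1417  0.1563] rpy [-3.137 -0.    -1.824] F [-0.9 -0.2 -0.8] gap0.703
total cm [ 7.59 -1.89  0.64] rows 2 each [ 3.797 -0.944  0.322]
turn [-0.005 -0.001 -0.105] rows 1 each [-0.0046 -0.0005 -0.1047]
c [ 0.6354 -0.2196] len [0.0433, 0.0702, 0.0423, 0.0695] ang [-101.9, 170.2, 77.2, -9.0]
```

View pics/t12.png

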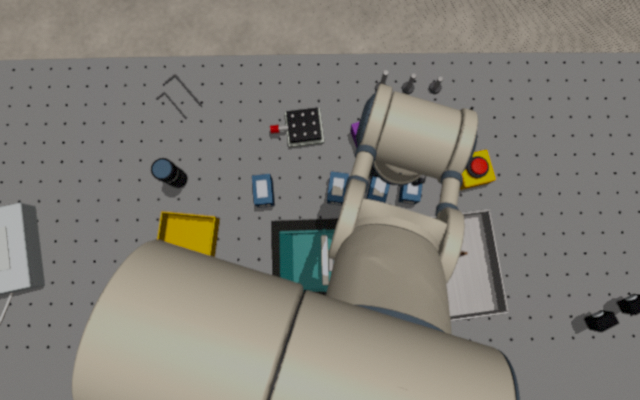

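Emit:
arm_command(targets=[[3.8,-0.95,0.3,0,0,0],[3.8,-0.95,0.3,0,0,0],[0,0,0,0,0,-0.095],[0,0,0,0,0,0]])

```text
clock: 27.35
eef_pos: [0.6324, -0.2199, 0.1467]
orientation: [3.14, 0.0, -1.73]
contact_force: [-0.3, 0.7, 0.6]
finger_gap: 0.704
```

```bash
python3 - <<'E'
from h import *
snap('wrist','w13');plan([.6345,-.22,.15],[np.pi,0,-np.pi/2-np.radians(9)])
E
```

```text
t27.40 pos [ 0.6326 -0.2195  0.1468] rpy [ 3.141  0.    -1.731] F [-0.2 -0.1  0. ] gap0.701
total cm [ 0.02 -0.2  -0.32] rows 1 each [ 0.019 -0.199 -0.317]
turn [ 0.001  0.    -0.003] rows 1 each [ 0.001   0.0004 -0.0031]
```

View pics/w13.png

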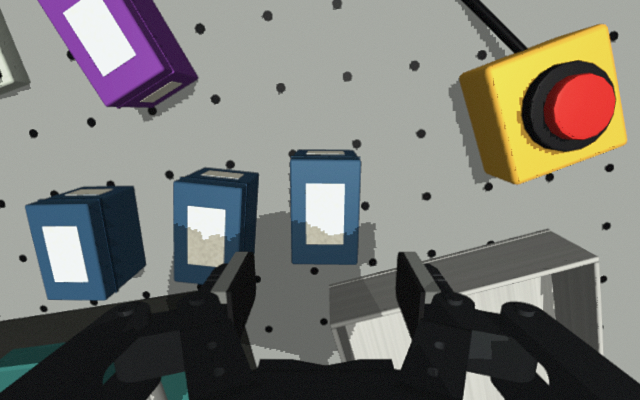

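Emit:
arm_command(targets=[[0,-0.2,4,0,0,0],[0,0,4,0,0,0],[0,0,1.8,0,0,0],[0,0,0.7,0,0,0],[0,0,0,0,0,0]])

```text
clock: 28.02
eef_pos: [0.6353, -0.2201, 0.0429]
orientation: [-3.141, -0.0, -1.729]
contact_force: [-1.1, -0.5, -0.0]
finger_gap: 0.703
```

Emit:
arm_command(targets=[[0,0,0,0,0,0],[0,0,0,0,0,0],[0,0,0,0,0,0],[0,0,0,0,0,0],[0,0,-1,0,0,0],[0,0,-1.5,0,0,0],[0,0,-1.5,0,0,0],[0,0,0,0,0,0],[0,0,0,0,0,0],[0,0,0,0,0,0]], gripper=0, newtons=60)

```text
clock: 29.28
eef_pos: [0.6346, -0.2199, 0.0817]
orientation: [3.141, 0.0, -1.729]
contact_force: [-0.0, -0.2, -0.5]
finger_gap: 0.507
```

```bash
python3 - <<'E'
from h import *
F=[]
for i in range(4):
    F.append(status.state()['contact_force']); viewer.snapshot('top')
print(np.array(F).round(1)); snap('wrist','w14'); print(status.state()['eef_pos'],status.state()['finger_gap'])
E
```

```text
[[-0.  -0.2 -0.5]
 [ 0.2 -0.3 -1.5]
 [ 0.1  0.2 -0.9]
 [ 0.4  0.2 -0.4]]
[ 0.63481998 -0.22003023  0.08193716] 0.5051753060183487
```

View pics/w14.png

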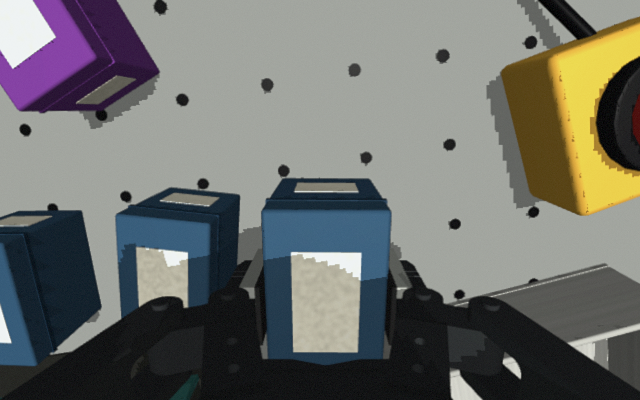

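k4 is empty at about 0.8 N. Set it back; k1 should be the full one.

Emit:
arm_command(targets=[[0,0,1.5,0,0,0],[0,0,1.5,0,0,0],[0,0,0.6,0,0,0],[0,0,0.2,0,0,0],[0,0,0,0,0,0]])

```text
clock: 30.15
eef_pos: [0.6348, -0.22, 0.0441]
orientation: [3.141, 0.0, -1.729]
contact_force: [0.0, 1.0, -1.7]
finger_gap: 0.504
```

Emit:
arm_command(targets=[[0,0,0,0,0,0],[0,0,0,0,0,0],[0,0,0,0,0,0],[0,0,-2,0,0,0],[0,0,-4,0,0,0],[0,0,-5,0,0,0],[0,0,0,0,0,0]], gripper=6)

```text
clock: 31.02
eef_pos: [0.6372, -0.221, 0.16]
orientation: [-3.134, -0.002, -1.729]
contact_force: [0.2, -0.6, -0.4]
finger_gap: 0.703
```

```bash
python3 - <<'E'
from h import *
plan([.632,.134,.15],[np.pi,0,-np.pi/2+np.radians(5)])
E
```

```text
t31.02 pos [ 0.6372 -0.221   0.16  ] rpy [-3.134e+00 -2.000e-03 -1.729e+00] F [ 0.2 -0.6 -0.4] gap0.703
total cm [-34.98   6.11   0.87] rows 8 each [-4.372  0.764  0.109]
turn [-0.008 -0.003 -0.245] rows 2 each [-0.0039 -0.0016 -0.1227]
```

Emit:
arm_command(targets=[[-2.5,0.44,0,0,0,0],[-4.5,0.78,0.1,0,0,0],[-4.5,0.78,0.1,0,0,0],[-4.5,0.78,0.1,0,0,0],[-4.5,0.78,0.1,0,0,0],[-4.5,0.78,0.1,0,0,0],[-4.5,0.78,0.1,0,0,0],[-4,0.7,0.1,0,0,0],[-1.5,0.3,0.1,0,0,0],[0,0,0,0,0,-0.123],[0,0,0,0,0,-0.123],[0,0,0,0,0,0]])

```text
clock: 32.52
eef_pos: [0.6292, 0.1351, 0.146]
orientation: [3.141, -0.0, -1.484]
contact_force: [1.0, 0.1, 0.3]
finger_gap: 0.701
```

```bash
python3 - <<'E'
from h import *
snap('wrist','w15');plan([.632,.134,.15],[np.pi,0,-np.pi/2+np.radians(5)])
E
```

```text
t32.58 pos [0.6292 0.135  0.146 ] rpy [ 3.141 -0.    -1.486] F [ 0.5 -0.4 -0. ] gap0.700
total cm [ 0.12 -0.27 -0.4 ] rows 1 each [ 0.125 -0.266 -0.398]
turn [ 0.001 -0.    -0.002] rows 1 each [ 0.0007 -0.0001 -0.0024]
```

View pics/w15.png

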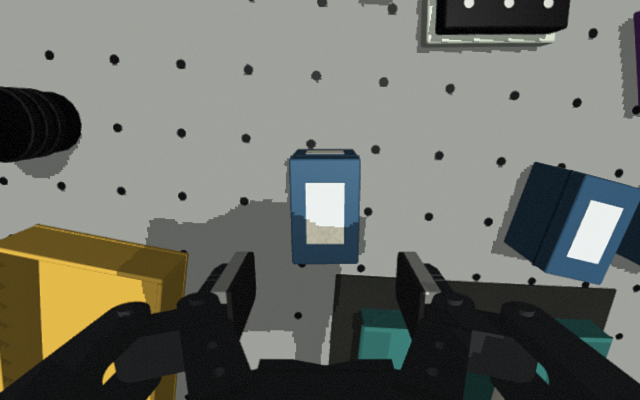

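```bash
python3 - <<'E'
from h import *
rect(load('w15'),[(290,158),(360,158),(358,263),(292,263)],.06)
E
```

```text
c [0.6334 0.1359] len [0.0425, 0.069, 0.0435, 0.0691] ang [-85.1, -174.7, 94.9, 4.5]
```

Emit:
arm_command(targets=[[0,-0.35,4,0,0,0],[0,0,4,0,0,0],[0,0,2,0,0,0],[0,0,0.7,0,0,0],[0,0,0,0,0,0]])

```text
clock: 33.2
eef_pos: [0.6335, 0.1355, 0.0398]
orientation: [-3.141, 0.0, -1.484]
contact_force: [0.3, 0.6, -0.0]
finger_gap: 0.701
```

Emit:
arm_command(targets=[[0,0,0,0,0,0],[0,0,0,0,0,0],[0,0,0,0,0,0],[0,0,0,0,0,0],[0,0,-1,0,0,0],[0,0,-1.5,0,0,0],[0,0,-1.5,0,0,0],[0,0,0,0,0,0],[0,0,0,0,0,0],[0,0,0,0,0,0]], gripper=0, newtons=80)

```text
clock: 34.45
eef_pos: [0.6327, 0.1355, 0.0787]
orientation: [3.141, -0.0, -1.483]
contact_force: [0.3, -0.5, -5.6]
finger_gap: 0.504
```

```bash
python3 - <<'E'
from h import *
F=[]
for i in range(3):
    F.append(status.state()['contact_force']); viewer.snapshot('top')
print(np.array(F).round(1)); snap('wrist','w16'); print(status.state()['eef_pos'],status.state()['finger_gap'])
E
```

```text
[[ 0.3 -0.5 -5.6]
 [ 0.7 -0.  -5.2]
 [-0.6 -0.5 -5. ]]
[0.63296034 0.135471   0.07889988] 0.5024419457858802
```

View pics/w16.png

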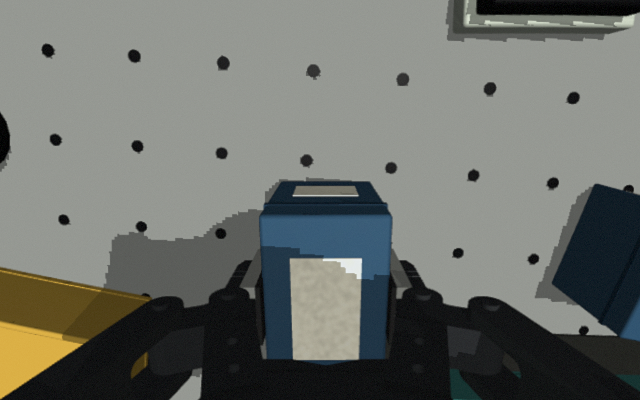

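k1 reads 5.3 N, so it is the full one. The handle would crowd a finger in the bay, so I'll set it down here and regrasp it across its length.

Emit:
arm_command(targets=[[0,0,1.5,0,0,0],[0,0,1.5,0,0,0],[0,0,0.6,0,0,0],[0,0,0.3,0,0,0],[0,0,0,0,0,0]])

```text
clock: 35.28
eef_pos: [0.6325, 0.1355, 0.0408]
orientation: [3.141, -0.0, -1.483]
contact_force: [-8.9, -0.8, 10.6]
finger_gap: 0.504
```

Emit:
arm_command(targets=[[0,0,0,0,0,0],[0,0,0,0,0,0],[0,0,0,0,0,0],[0,0,-2,0,0,0],[0,0,-4,0,0,0],[0,0,-4,0,0,0],[0,0,0,0,0,-0.131],[0,0,0,0,0,-0.131],[0,0,0,0,0,-0.131],[0,0,0,0,0,-0.131],[0,0,0,0,0,-0.131],[0,0,0,0,0,-0.131],[0,0,0,0,0,-0.131],[0,0,0,0,0,-0.131],[0,0,0,0,0,-0.131],[0,0,0,0,0,-0.131],[0,0,0,0,0,-0.131],[0,0,0,0,0,-0.131],[0,0,0,0,0,0]], gripper=6)

```text
clock: 37.65
eef_pos: [0.6334, 0.1355, 0.1415]
orientation: [-3.142, -0.001, 0.088]
contact_force: [0.7, -0.2, 0.0]
finger_gap: 0.702
```

Emit:
arm_command(targets=[[0,0,0,0,0,0],[0,0,0,0,0,0]], gripper=8.5)

```text
clock: 37.9
eef_pos: [0.6332, 0.1355, 0.1405]
orientation: [-3.142, -0.0, 0.087]
contact_force: [-1.0, -0.6, -0.0]
finger_gap: 0.997
```

```bash
python3 - <<'E'
from h import *
snap('wrist','w17');plan([.633,.1355,.034],[np.pi,0,.087]); snap('scene','s17')
E
```

```text
t37.95 pos [0.6331 0.1355 0.1404] rpy [-3.142 -0.     0.088] F [0.3 0.8 0.4] gap0.996
total cm [-1.000e-02  0.000e+00  1.064e+01] rows 3 each [-0.004  0.     3.546]
turn [-0.    -0.     0.001] rows 1 each [-0.     -0.0001  0.0007]
```

View pics/w17.png

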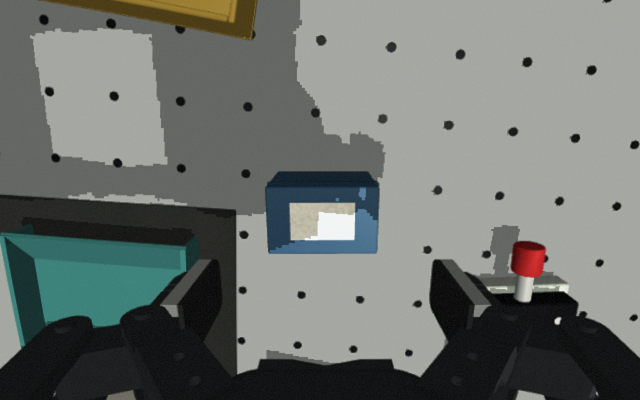

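```bash
python3 - <<'E'
from h import *
rect(load('w17'),[(266,187),(378,186),(377,253),(268,253)],.06)
c=at(load('w17'),322,220,.06);s=status.state();print(Rs(s).inv().apply(c-s['eef_pos'])*100)
E
```

```text
c [0.6315 0.1359] len [0.0678, 0.0435, 0.0694, 0.0429] ang [5.4, -83.7, -175.1, 94.1]
[-0.17406141 -0.08967547  8.03331324]
```

Emit:
arm_command(targets=[[-0.15,0,3.5,0,0,0],[0,0,3.5,0,0,0],[0,0,2.5,0,0,0],[0,0,1.1,0,0,0],[0,0,0,0,0,0]])

```text
clock: 38.62
eef_pos: [0.6315, 0.1354, 0.034]
orientation: [-3.142, 0.001, 0.089]
contact_force: [-0.0, -0.6, -0.2]
finger_gap: 0.997
```

Emit:
arm_command(targets=[[0,0,0,0,0,0],[0,0,0,0,0,0],[0,0,0,0,0,0],[0,0,0,0,0,0]], gripper=0, newtons=80)

```text
clock: 39.12
eef_pos: [0.6321, 0.1355, 0.0357]
orientation: [-3.142, -0.002, 0.089]
contact_force: [-1.2, -0.4, 6.0]
finger_gap: 0.807
```

```bash
python3 - <<'E'
from h import *
plan([.464,.04,.15],[np.pi,0,0.014])
E
```

```text
t39.12 pos [0.6321 0.1355 0.0357] rpy [-3.142e+00 -2.000e-03  8.900e-02] F [-1.2 -0.4  6. ] gap0.807
total cm [-17.58   8.01 -11.46] rows 5 each [-3.516  1.603 -2.292]
turn [-0.    -0.002  0.075] rows 1 each [-0.0001 -0.0016  0.0749]
```

Emit:
arm_command(targets=[[0,0,-1,0,0,0],[0,0,-3,0,0,0],[0,0,-4,0,0,0],[0,0,-4,0,0,0],[0,0,-3,0,0,0],[0,0,0,0,0,0.075],[0,0,0,0,0,0]])

```text
clock: 40.0
eef_pos: [0.6315, 0.1354, 0.1852]
orientation: [-3.142, -0.001, 0.014]
contact_force: [0.0, -0.5, -4.7]
finger_gap: 0.808
```

```bash
python3 - <<'E'
from h import *
snap('wrist','w18');snap('scene','s18');snap('top','t18');plan([.464,.033,.18],[np.pi,0,0.014]);crop('s18',200,80,480,290,2.8,'s18c');crop('t18',240,165,440,315,4,'t18c')
E
```

```text
t40.15 pos [0.6313 0.1353 0.184 ] rpy [3.142e+00 1.000e-03 1.600e-02] F [ 0.4 -0.2 -5.8] gap0.807
total cm [-16.89   9.97   0.42] rows 5 each [-3.378  1.994  0.083]
turn [0.    0.001 0.002] rows 1 each [0.0001 0.0007 0.0015]
```

View pics/s18c.png

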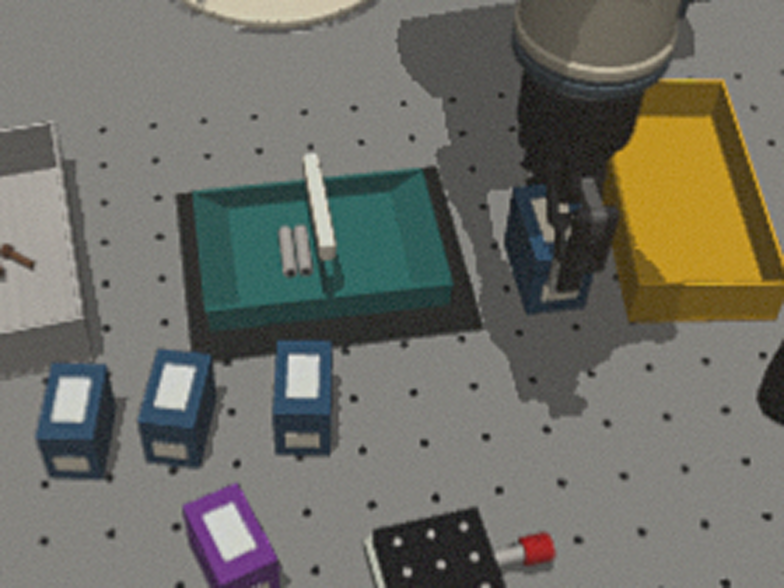

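View pics/t18c.png

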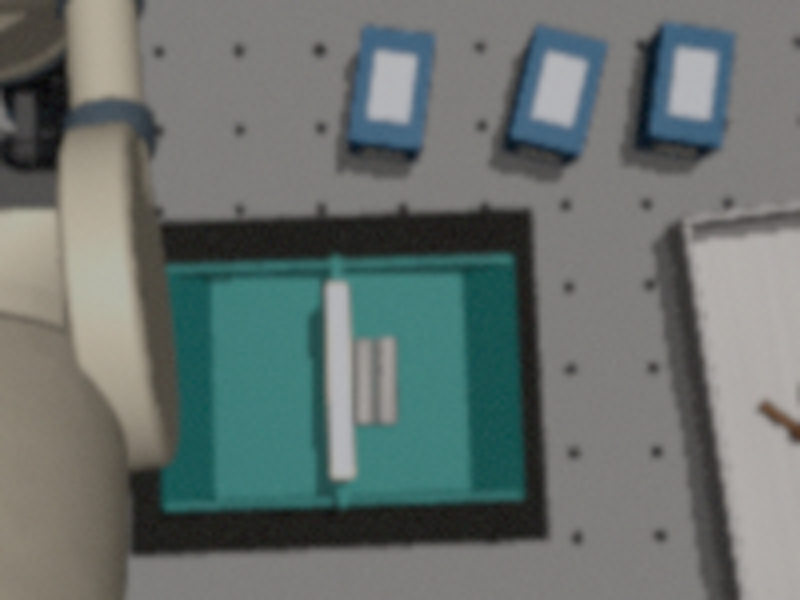

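View pics/w18.png

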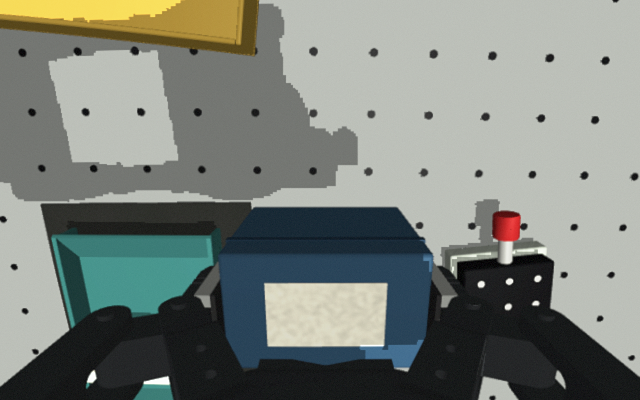

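```bash
python3 - <<'E'
from h import *
C=lambda l:[(240+x/4,165+y/4) for x,y in l]
rect(load('t18'),C([(325,282),(349,282),(356,479),(331,481)]),.079)
P=[at(load('t18'),*p,.031)[:2] for p in C([(514,254),(525,499),(163,511)])];print(np.round(P,4))
E
```

```text
c [ 0.4637 -0.0094] len [0.0136, 0.1098, 0.014, 0.1108] ang [-90.9, -178.9, 93.5, 0.9]
[[ 0.537  -0.1141]
 [ 0.3939 -0.1162]
 [ 0.3907  0.0947]]
```

Emit:
arm_command(targets=[[-2,1.2,0,0,0,0],[-3.5,2.1,0,0,0,0],[-4,2.4,0,0,0,0],[-4,2.4,0,0,0,0],[-2.4,1.5,0,0,0,0],[-1,0.45,0,0,0,0],[0,0,0,0,0,0]])

```text
clock: 41.02
eef_pos: [0.4642, 0.0325, 0.1843]
orientation: [-3.142, -0.0, 0.014]
contact_force: [0.4, 0.5, -3.9]
finger_gap: 0.809
```

```bash
python3 - <<'E'
from h import *
plan([.4635,.0325,.045],[np.pi,0,0.0157]); snap('wrist','w19')
E
```

```text
t41.02 pos [0.4642 0.0325 0.1843] rpy [-3.142 -0.     0.014] F [ 0.4  0.5 -3.9] gap0.809
total cm [-0.08  0.   13.93] rows 4 each [-0.019  0.     3.484]
turn [-0.    -0.    -0.002] rows 1 each [-0.0001 -0.0003 -0.0017]
```

View pics/w19.png

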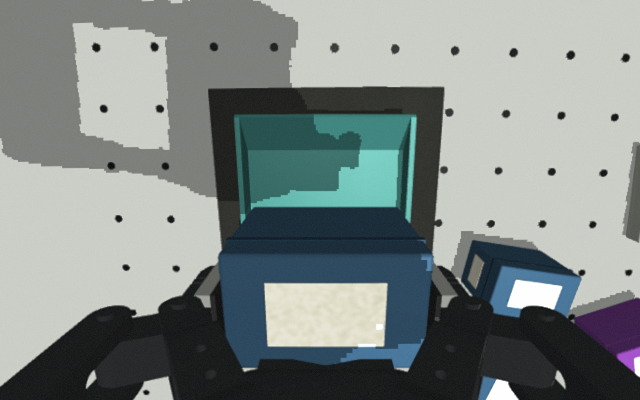

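Emit:
arm_command(targets=[[0,0,3.5,0,0,0],[0,0,3.5,0,0,0],[0,0,3.5,0,0,0],[0,0,2,0,0,0],[0,0,0.9,0,0,0],[0,0,0.3,0,0,0],[0,0,0,0,0,0]])

```text
clock: 41.95
eef_pos: [0.4646, 0.0326, 0.0476]
orientation: [3.142, -0.001, 0.014]
contact_force: [0.4, 0.5, -4.5]
finger_gap: 0.805
```

Emit:
arm_command(targets=[[0,0,0.2,0,0,0],[0,0,0.15,0,0,0],[0,0,0.1,0,0,0],[0,0,0,0,0,0]])

```text
clock: 42.45
eef_pos: [0.464, 0.0325, 0.0427]
orientation: [-3.142, -0.0, 0.014]
contact_force: [-0.4, 0.5, -4.4]
finger_gap: 0.805
```

Emit:
arm_command(targets=[[0,0,0.1,0,0,0],[0,0,0,0,0,0]])

```text
clock: 42.7
eef_pos: [0.4641, 0.0325, 0.0426]
orientation: [3.142, -0.001, 0.014]
contact_force: [-4.1, -0.5, 23.3]
finger_gap: 0.809
```

Emit:
arm_command(targets=[[0,0,-0.1,0,0,0],[0,0,0,0,0,0],[0,0,0,0,0,0],[0,0,0,0,0,0],[0,0,-1,0,0,0],[0,0,-3,0,0,0],[0,0,-4,0,0,0],[0,0,-4,0,0,0],[0,0,-3,0,0,0],[0,0,0,0,0,0]], gripper=8.4)

```text
clock: 43.95
eef_pos: [0.4651, 0.0325, 0.1952]
orientation: [3.141, -0.005, 0.014]
contact_force: [0.5, 0.5, -0.2]
finger_gap: 0.981
```

```bash
python3 - <<'E'
from h import *
plan([.635,-.042,.19],[np.pi,0,0.0157]); snap('wrist','w20'); snap('scene','s20');crop('s20',120,80,440,290,2.4,'s20c')
E
```

```text
t43.95 pos [0.4651 0.0325 0.1952] rpy [ 3.141 -0.005  0.014] F [ 0.5  0.5 -0.2] gap0.981
total cm [16.88  7.69  0.6 ] rows 5 each [3.377 1.537 0.119]
turn [ 0.    -0.005 -0.002] rows 1 each [ 0.0003 -0.0045 -0.0016]
```

View pics/w20.png

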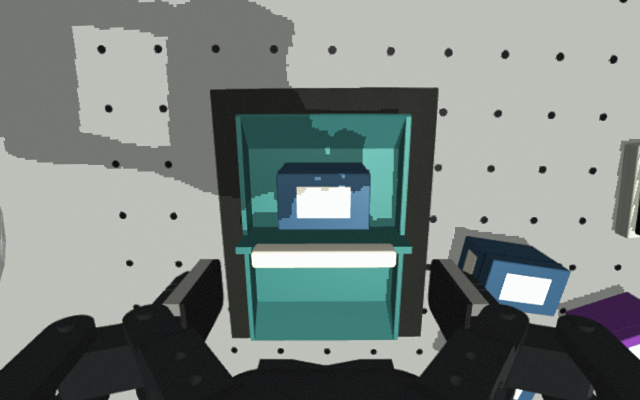

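View pics/s20c.png

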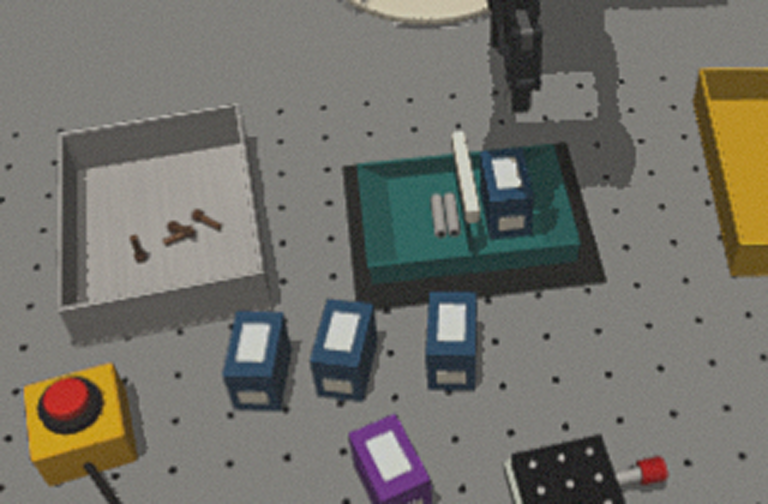

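The full carton stands flat in the bay. Next the empties, starting with k2.

Emit:
arm_command(targets=[[3.4,1.55,0,0,0,0],[3.4,1.55,0,0,0,0],[3.4,1.55,0,0,0,0],[3.4,1.55,0.3,0,0,0],[3.3,1.5,0.3,0,0,0],[0,0,0,0,0,0.144],[0,0,0,0,0,0.144],[0,0,0,0,0,0.144],[0,0,0,0,0,0.144],[0,0,0,0,0,0.144],[0,0,0,0,0,0.144],[0,0,0,0,0,0.144],[0,0,0,0,0,0.144],[0,0,0,0,0,0.144],[0,0,0,0,0,0.144],[0,0,0,0,0,0.144],[0,0,0,0,0,0.144],[0,0,0,0,0,0]], gripper=6)

```text
clock: 46.3
eef_pos: [0.6335, -0.0421, 0.1854]
orientation: [3.139, 0.0, -1.713]
contact_force: [-1.2, 0.6, -0.6]
finger_gap: 0.702
```

```bash
python3 - <<'E'
from h import *
plan([.635,-.0423,.15],[np.pi,0,-np.pi/2-np.radians(8)]); snap('wrist','w21')
E
```

```text
t46.30 pos [ 0.6335 -0.0421  0.1854] rpy [ 3.139  0.    -1.713] F [-1.2  0.6 -0.6] gap0.702
total cm [ 0.   -0.16  3.54] rows 1 each [ 2.000e-03 -1.610e-01  3.539e+00]
turn [ 0.002  0.    -0.003] rows 1 each [ 0.0022  0.     -0.0029]
```

View pics/w21.png

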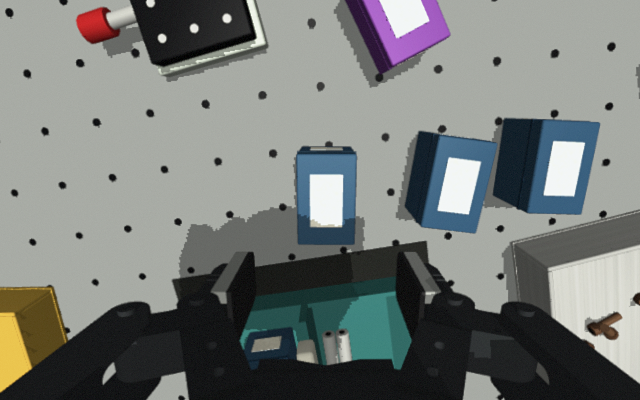

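Aligned over k2 (sides at columns 297 and 356). Descend, grip and lift.

Emit:
arm_command(targets=[[0,-0.15,4,0,0,0],[0,0,4,0,0,0],[0,0,4,0,0,0],[0,0,1.8,0,0,0],[0,0,0.7,0,0,0],[0,0,0,0,0,0]])

```text
clock: 47.1
eef_pos: [0.636, -0.0424, 0.0423]
orientation: [-3.141, 0.0, -1.713]
contact_force: [0.3, -0.2, 0.5]
finger_gap: 0.706
```

Emit:
arm_command(targets=[[0,0,0,0,0,0],[0,0,0,0,0,0],[0,0,0,0,0,0],[0,0,0,0,0,0],[0,0,-1,0,0,0],[0,0,-3,0,0,0],[0,0,-4,0,0,0],[0,0,-4,0,0,0],[0,0,-2,0,0,0],[0,0,0,0,0,0]], gripper=0, newtons=40)

```text
clock: 48.35
eef_pos: [0.6364, -0.0424, 0.1841]
orientation: [-3.138, -0.0, -1.714]
contact_force: [-0.0, -0.2, -1.8]
finger_gap: 0.51
```

```bash
python3 - <<'E'
from h import *
snap('top','t22');C2=lambda l:[(130+x/3.5,165+y/3.5) for x,y in l]
plan([.5295,.3137,.17],[np.pi,0,-np.pi/2-np.radians(6.5)])
E
```

```text
t48.40 pos [ 0.6357 -0.0424  0.1825] rpy [-3.14  -0.    -1.714] F [ 0.2  0.3 -1. ] gap0.508
total cm [-33.73  15.59   1.23] rows 9 each [-3.747  1.733  0.136]
turn [-0.001 -0.    -0.03 ] rows 1 each [-0.0014 -0.0001 -0.0297]
```

Emit:
arm_command(targets=[[-2,0.9,0,0,0,-0.03],[-3.8,1.73,0.1,0,0,0],[-4.3,1.93,0.1,0,0,0],[-4.3,1.93,0.1,0,0,0],[-4.3,1.93,0.1,0,0,0],[-4.3,1.93,0.1,0,0,0],[-4.3,1.93,0.1,0,0,0],[-3.5,1.6,0.1,0,0,0],[-2,0.9,0.1,0,0,0],[-0.9,0.4,0,0,0,0],[0,0,0,0,0,0]])

```text
clock: 49.78
eef_pos: [0.5233, 0.3097, 0.1735]
orientation: [3.141, -0.0, -1.683]
contact_force: [-0.4, -0.1, -0.9]
finger_gap: 0.509
```

```bash
python3 - <<'E'
from h import *
snap('wrist','w23');plan([.5295,.3137,.05],[np.pi,0,-np.pi/2-np.radians(6.5)])
E
```

```text
t49.83 pos [0.5237 0.3092 0.1736] rpy [ 3.142 -0.    -1.684] F [ 0.   0.6 -0.6] gap0.508
total cm [-0.52 -0.53 12.36] rows 3 each [-0.172 -0.177  4.119]
turn [ 0. -0.  0.] rows 1 each [ 0.0001 -0.0004  0.0002]
```

View pics/w23.png

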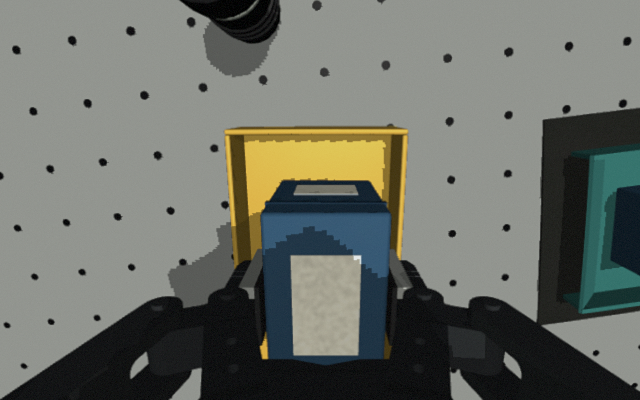

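```bash
python3 - <<'E'
from h import *
ci=load('w23');a=at(ci,226,129,.05);b=at(ci,408,129,.05);s=status.state()
print(a,b,np.linalg.norm(a-b),np.degrees(np.arctan2(*(b-a)[1::-1])))
m=(a+b)/2
print('far mid rel tool cm',Rs(s).inv().apply(m-s['eef_pos'])*100, 'a,b',Rs(s).inv().apply(a-s['eef_pos'])*100)
E
```

```text
[0.58556481 0.37308408 0.05      ] [0.5709459  0.24622551 0.05      ] 0.12769811865086567 -96.57364466298056
far mid rel tool cm [-0.66626253 -5.42113791 12.35758078] a,b [-7.05116121 -5.4303679  12.35485703]
```

Emit:
arm_command(targets=[[-0.6,-0.55,3,0,0,0],[0,0,4,0,0,0],[0,0,3,0,0,0],[0,0,1.5,0,0,0],[0,0,0.7,0,0,0],[0,0,0.3,0,0,0],[0,0,0,0,0,0]])

```text
clock: 50.7
eef_pos: [0.53, 0.3153, 0.0494]
orientation: [-3.141, 0.001, -1.684]
contact_force: [-0.3, 0.7, -0.6]
finger_gap: 0.506
```

Emit:
arm_command(targets=[[0,0,0.2,0,0,0],[0,0,0,0,0,0]])

```text
clock: 50.95
eef_pos: [0.5299, 0.3154, 0.0471]
orientation: [-3.141, 0.001, -1.684]
contact_force: [-0.4, 1.3, 1.8]
finger_gap: 0.505
```

Release, rise and go back towards k3.

Emit:
arm_command(targets=[[0,0,0,0,0,0],[0,0,0,0,0,0],[0,0,0,0,0,0],[0,0,-1.5,0,0,0],[0,0,-3,0,0,0],[0,0,-4,0,0,0],[0,0,-4,0,0,0],[0,0,-1,0,0,0],[0,0,0,0,0,0]], gripper=5.5)

```text
clock: 52.08
eef_pos: [0.5298, 0.3153, 0.1826]
orientation: [-3.14, 0.001, -1.684]
contact_force: [-0.9, -0.2, -0.1]
finger_gap: 0.647
```

```bash
python3 - <<'E'
from h import *
snap('wrist','w24');snap('scene','s24');plan([.633,-.1414,.175],[np.pi,0,-np.pi/2-np.radians(14.5)]);crop('s24',120,80,520,330,2,'s24c')
E
```

```text
t52.17 pos [0.5291 0.315  0.1809] rpy [ 3.140e+00 -1.000e-03 -1.684e+00] F [-0.1 -0.4 -0.7] gap0.645
total cm [ 44.17 -15.48   0.6 ] rows 11 each [ 4.015 -1.408  0.055]
turn [ 0.001 -0.001  0.14 ] rows 1 each [ 0.0011 -0.0008  0.1398]
```

View pics/s24c.png

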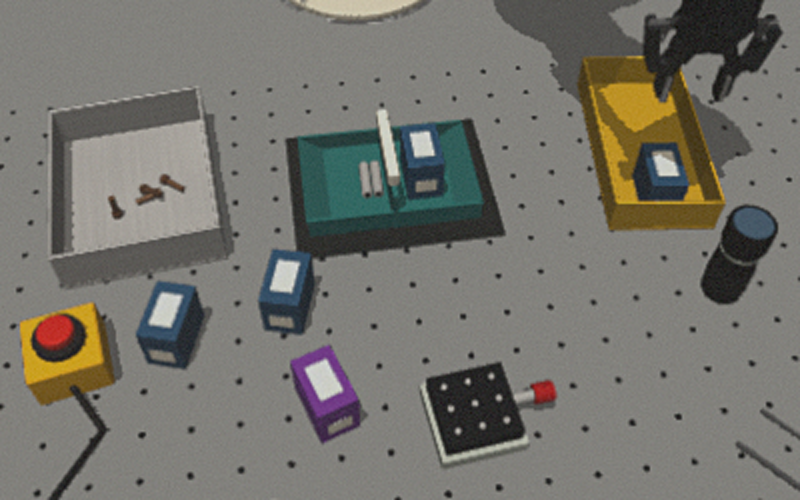

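View pics/w24.png

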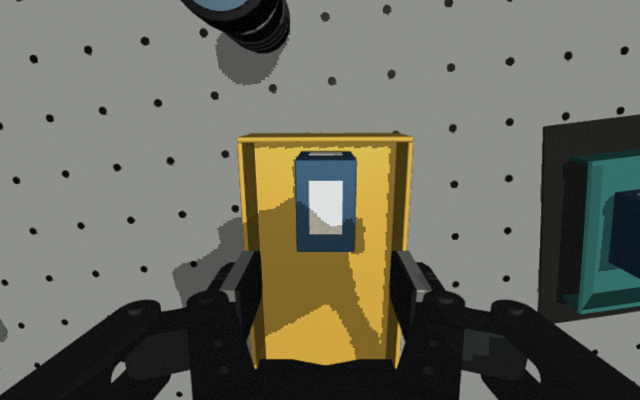

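The first empty sits in the crate. k4 has been knocked aside towards the e-stop, scene crop (170,325), so I'll re-measure.

```bash
python3 - <<'E'
from h import *
snap('top','t25');crop('t25',330,130,510,265,4.4,'t25c')
E
```

```text
(no output)
```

View pics/t25c.png

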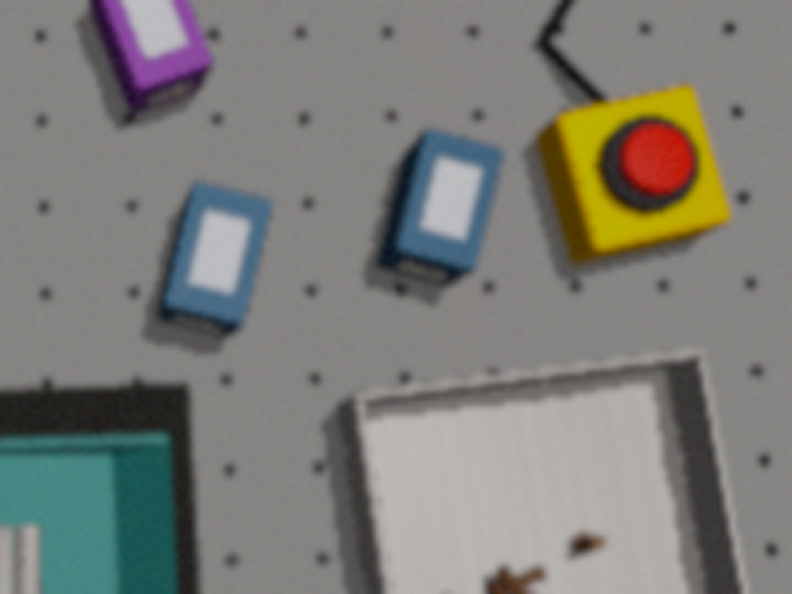

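```bash
python3 - <<'E'
from h import *
C=lambda l:[(330+x/4.4,130+y/4.4) for x,y in l]
ci=load('t25')
rect(ci,C([(196,183),(271,198),(241,325),(165,308)]),.06)
rect(ci,C([(424,130),(502,149),(470,273),(396,253)]),.06)
plan([.633,-.1414,.175],[np.pi,0,-np.pi/2-np.radians(14.5)])
E
```

```text
c [ 0.6305 -0.1404] len [0.041, 0.071, 0.0413, 0.0702] ang [-102.4, 164.7, 76.3, -15.5]
c [ 0.6571 -0.2653] len [0.0433, 0.0709, 0.0408, 0.0698] ang [-104.9, 162.6, 73.7, -15.5]
t52.23 pos [0.529  0.3149 0.1806] rpy [ 3.140e+00 -1.000e-03 -1.684e+00] F [-0.6 -0.5 -1.3] gap0.645
total cm [ 44.16 -15.49   0.58] rows 11 each [ 4.015 -1.408  0.053]
turn [ 0.002 -0.001  0.14 ] rows 1 each [ 0.0016 -0.0011  0.1399]
```

Emit:
arm_command(targets=[[2,-0.7,0,0,0,0],[4,-1.4,0,0,0,0],[4.5,-1.58,0,0,0,0],[4.5,-1.58,0,0,0,0],[4.5,-1.58,0,0,0,0],[4.5,-1.58,0,0,0,0],[4.5,-1.58,0,0,0,0],[4.5,-1.58,0,0,0,0],[4.5,-1.58,0,0,0,0],[4,-1.4,0,0,0,0],[2.2,-0.8,0,0,0,0],[0.5,-0.2,0.5,0,0,0.14],[0,0,0,0,0,0]], gripper=6)

```text
clock: 53.85
eef_pos: [0.6337, -0.1419, 0.1759]
orientation: [3.14, 0.0, -1.824]
contact_force: [0.1, 1.0, -0.0]
finger_gap: 0.701
```

```bash
python3 - <<'E'
from h import *
snap('wrist','w26');plan([.634,-.1414,.042],[np.pi,0,-np.pi/2-np.radians(14.5)])
E
```

```text
t53.90 pos [ 0.6338 -0.1414  0.1762] rpy [ 3.14   0.    -1.821] F [0.2 0.3 0.4] gap0.701
total cm [ 0.   -0.04 13.42] rows 3 each [ 0.    -0.013  4.474]
turn [0.001 0.    0.003] rows 1 each [0.0012 0.0002 0.0026]
```

View pics/w26.png

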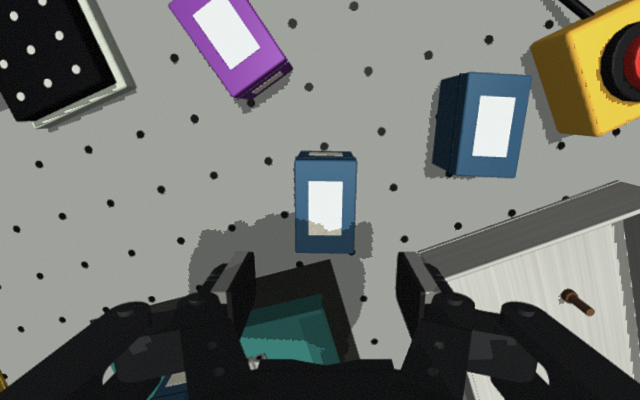

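Emit:
arm_command(targets=[[0,0,4,0,0,0],[0,0,4,0,0,0],[0,0,3,0,0,0],[0,0,1.7,0,0,0],[0,0,0.7,0,0,0],[0,0,0,0,0,0]])

```text
clock: 54.65
eef_pos: [0.6346, -0.1415, 0.0432]
orientation: [-3.141, -0.0, -1.823]
contact_force: [0.3, -0.7, 0.6]
finger_gap: 0.702
```

Emit:
arm_command(targets=[[0,0,0,0,0,0],[0,0,0,0,0,0],[0,0,0,0,0,0],[0,0,0,0,0,0],[0,0,-1,0,0,0],[0,0,-3,0,0,0],[0,0,-4,0,0,0],[0,0,-4,0,0,0],[0,0,-2,0,0,0],[0,0,0,0,0,0]], gripper=0, newtons=40)

```text
clock: 55.9
eef_pos: [0.6351, -0.1418, 0.185]
orientation: [-3.138, -0.0, -1.824]
contact_force: [0.9, 0.2, -1.0]
finger_gap: 0.512
```

```bash
python3 - <<'E'
from h import *
snap('top','t27')
plan([.4485,.324,.18],[np.pi,0,-np.pi/2-np.radians(6.5)])
E
```

```text
t55.95 pos [ 0.6344 -0.1416  0.1834] rpy [-3.14  -0.    -1.824] F [-0.9  1.1 -2. ] gap0.509
total cm [-40.42  29.66   0.3 ] rows 12 each [-3.368  2.471  0.025]
turn [-0.001 -0.    -0.14 ] rows 1 each [-0.0013 -0.0002 -0.1397]
```

Emit:
arm_command(targets=[[-1.7,1.25,0,0,0,0],[-3.4,2.5,0,0,0,0],[-3.7,2.7,0,0,0,0],[-3.7,2.7,0,0,0,0],[-3.7,2.7,0,0,0,0],[-3.7,2.7,0,0,0,0],[-3.7,2.7,0,0,0,0],[-3.7,2.7,0,0,0,0],[-3.7,2.7,0,0,0,0],[-3.7,2.7,0,0,0,0],[-3.4,2.6,0,0,0,0],[-2,1.6,0,0,0,-0.14],[0,0,0,0,0,0]])

```text
clock: 57.58
eef_pos: [0.4465, 0.3221, 0.1818]
orientation: [3.14, -0.001, -1.68]
contact_force: [-0.6, -0.7, -0.5]
finger_gap: 0.507
```

```bash
python3 - <<'E'
from h import *
snap('wrist','w28')
plan([.4485,.3245,.05],[np.pi,0,-np.pi/2-np.radians(6.5)])
E
```

```text
t57.62 pos [0.4471 0.3211 0.1819] rpy [ 3.140e+00 -1.000e-03 -1.683e+00] F [ 0.9  0.4 -1.3] gap0.506
total cm [-0.37 -0.12 13.19] rows 3 each [-0.122 -0.04   4.396]
turn [ 0.001 -0.001  0.001] rows 1 each [ 0.0015 -0.0011  0.0011]
```

View pics/w28.png

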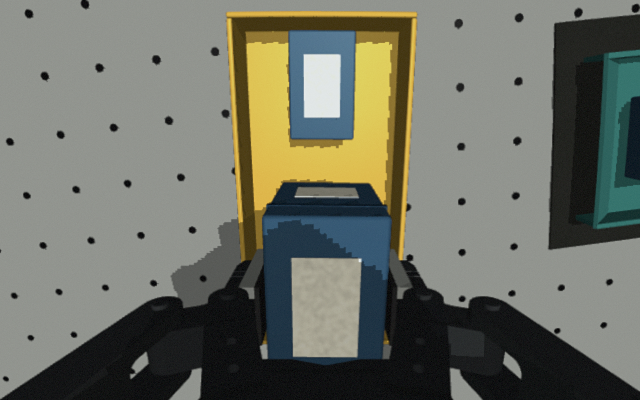

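```bash
python3 - <<'E'
from h import *
s=status.state();ci=load('w28');c=at(ci,322,138,.064);print(Rs(s).inv().apply(c-s['eef_pos'])*100)
c=at(ci,227,14,.05);d=at(ci,416,14,.05);print(Rs(s).inv().apply((c+d)/2-s['eef_pos'])*100)
E
```

```text
[-0.35793065 -4.78423107 11.78253059]
[ -0.40434754 -13.0011974   13.17023504]
```

Emit:
arm_command(targets=[[-0.38,0,3,0,0,0],[0,0,4,0,0,0],[0,0,3,0,0,0],[0,0,2,0,0,0],[0,0,0.9,0,0,0],[0,0,0.4,0,0,0],[0,0,0,0,0,0]])

```text
clock: 58.5
eef_pos: [0.4493, 0.3244, 0.0501]
orientation: [-3.141, 0.0, -1.685]
contact_force: [-0.1, -0.1, -1.1]
finger_gap: 0.509
```

Emit:
arm_command(targets=[[0,0,0.15,0,0,0],[0,0,0,0,0,0]])

```text
clock: 58.75
eef_pos: [0.4492, 0.3246, 0.0486]
orientation: [-3.141, 0.0, -1.684]
contact_force: [0.2, -0.3, -0.8]
finger_gap: 0.51
```

Emit:
arm_command(targets=[[0,0,0.15,0,0,0],[0,0,0,0,0,0]])

```text
clock: 59.0
eef_pos: [0.4493, 0.3246, 0.0479]
orientation: [-3.141, 0.001, -1.684]
contact_force: [-4.8, -3.4, 22.1]
finger_gap: 0.506
```

Emit:
arm_command(targets=[[0,0,0,0,0,0],[0,0,0,0,0,0],[0,0,0,0,0,0],[0,0,-1.5,0,0,0],[0,0,-3,0,0,0],[0,0,-4,0,0,0],[0,0,-4,0,0,0],[0,0,-1,0,0,0],[0,0,0,0,0,0]], gripper=5.5)

```text
clock: 60.12
eef_pos: [0.4492, 0.3246, 0.1825]
orientation: [-3.14, 0.001, -1.684]
contact_force: [-0.4, 0.1, -1.0]
finger_gap: 0.648
```

```bash
python3 - <<'E'
from h import *
snap('wrist','w29');snap('top','t29');crop('t29',330,130,510,265,4.4,'t29c')
plan([.655,-.265,.18],[np.pi,0,-np.pi/2-np.radians(15.5)])
E
```

```text
t60.23 pos [0.4486 0.3242 0.181 ] rpy [ 3.140e+00 -1.000e-03 -1.684e+00] F [ 0.3 -0.1  0.1] gap0.647
total cm [ 56.21 -27.17   0.11] rows 14 each [ 4.015 -1.941  0.008]
turn [ 0.001 -0.001  0.157] rows 2 each [ 0.0005 -0.0004  0.0786]
```

View pics/w29.png

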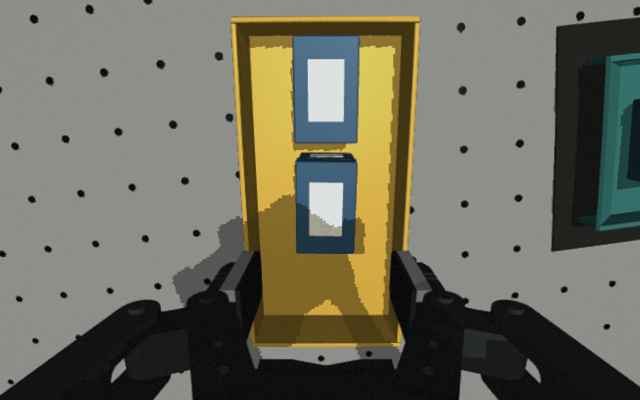

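View pics/t29c.png

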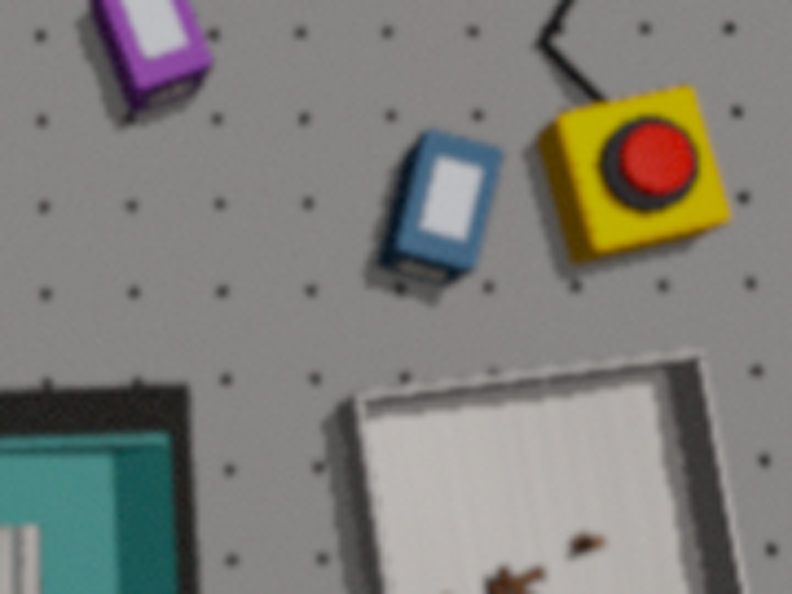

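k4 measured at (0.657, -0.265), about -15.5°, with roughly 30 mm to the e-stop at its nearest corner. Fetch it.

Emit:
arm_command(targets=[[2,-0.97,0,0,0,0],[4,-1.94,0,0,0,0],[4.4,-2.13,0,0,0,0],[4.4,-2.13,0,0,0,0],[4.4,-2.13,0,0,0,0],[4.4,-2.13,0,0,0,0],[4.4,-2.13,0,0,0,0],[4.4,-2.13,0,0,0,0],[4.4,-2.13,0,0,0,0],[4.4,-2.13,0,0,0,0],[4.4,-2.13,0,0,0,0],[4.4,-2.13,0,0,0,0],[3.8,-1.8,0,0,0,0],[2.4,-1.16,0,0,0,0],[0,0,0,0,0,0.078],[0,0,0,0,0,0.078],[0,0,0,0,0,0]], gripper=6)

```text
clock: 62.35
eef_pos: [0.655, -0.2644, 0.1801]
orientation: [3.139, 0.0, -1.84]
contact_force: [-0.5, 0.9, -0.1]
finger_gap: 0.703
```

```bash
python3 - <<'E'
from h import *
snap('wrist','w30');plan([.657,-.265,.045],[np.pi,0,-np.pi/2-np.radians(15.5)])
E
```

```text
t62.40 pos [ 0.6551 -0.2644  0.1804] rpy [ 3.14   0.    -1.838] F [ 0.6  0.6 -0.6] gap0.702
total cm [ 1.000e-02 -2.200e-01  1.354e+01] rows 4 each [ 3.000e-03 -5.600e-02  3.386e+00]
turn [0.002 0.    0.003] rows 1 each [0.0019 0.0004 0.0031]
```

View pics/w30.png

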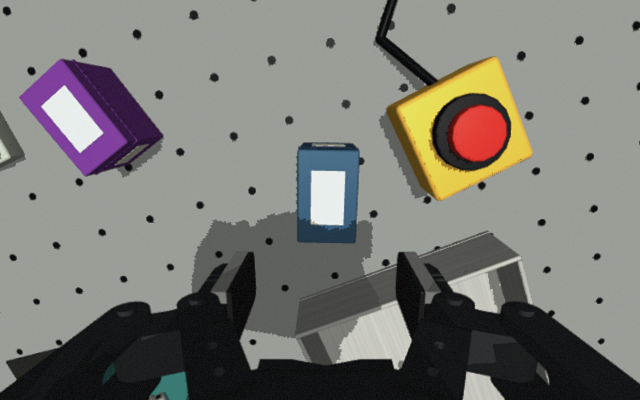

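```bash
python3 - <<'E'
from h import *
ci=load('w30');rect(ci,[(297,150),(360,151),(355,242),(298,241)],.06)
c=at(ci,328,196,.06);s=status.state();print(Rs(s).inv().apply(c-s['eef_pos'])*100)
E
```

```text
c [ 0.6601 -0.267 ] len [0.0441, 0.0679, 0.0428, 0.0678] ang [-106.4, 162.8, 73.5, -16.1]
[ 0.16189739 -0.68849741 12.04288967]
```

Emit:
arm_command(targets=[[0.12,-0.4,4,0,0,0],[0,0,4,0,0,0],[0,0,3,0,0,0],[0,0,1.8,0,0,0],[0,0,0.9,0,0,0],[0,0,0,0,0,0]], gripper=5.8)

```text
clock: 63.15
eef_pos: [0.6592, -0.2669, 0.0448]
orientation: [-3.142, 0.0, -1.84]
contact_force: [0.3, -0.2, 0.3]
finger_gap: 0.678
```

Emit:
arm_command(targets=[[0,0,0,0,0,0],[0,0,0,0,0,0],[0,0,0,0,0,0],[0,0,0,0,0,0],[0,0,-1,0,0,0],[0,0,-3,0,0,0],[0,0,-4,0,0,0],[0,0,-4,0,0,0],[0,0,-2,0,0,0],[0,0,0,0,0,0]], gripper=0, newtons=40)

```text
clock: 64.4
eef_pos: [0.6598, -0.2672, 0.187]
orientation: [-3.138, -0.001, -1.84]
contact_force: [0.6, 0.3, -2.1]
finger_gap: 0.509
```

```bash
python3 - <<'E'
from h import *
plan([.3675,.3335,.18],[np.pi,0,-np.pi/2-np.radians(6.5)])
E
```

```text
t64.40 pos [ 0.6598 -0.2672  0.187 ] rpy [-3.138e+00 -1.000e-03 -1.840e+00] F [ 0.6  0.3 -2.1] gap0.509
total cm [-50.14  44.15   0.51] rows 15 each [-3.342  2.944  0.034]
turn [-0.003 -0.001 -0.156] rows 2 each [-0.0017 -0.0005 -0.0779]
```

Emit:
arm_command(targets=[[-1.7,1.5,0,0,0,0],[-3.3,2.9,0,0,0,0],[-3.5,3.1,0,0,0,0],[-3.5,3.1,0,0,0,0],[-3.5,3.1,0,0,0,0],[-3.5,3.1,0,0,0,0],[-3.5,3.1,0,0,0,0],[-3.5,3.1,0,0,0,0],[-3.5,3.1,0,0,0,0],[-3.5,3.1,0,0,0,0],[-3.5,3.1,0,0,0,0],[-3.5,3.1,0,0,0,0],[-3.5,3.1,0,0,0,0],[-3.5,3,0,0,0,0],[-2.1,1.9,0,0,0,0],[-1,0.85,0,0,0,-0.078],[0,0,0,0,0,-0.078],[0,0,0,0,0,0]])

```text
clock: 66.65
eef_pos: [0.3652, 0.3336, 0.184]
orientation: [3.141, -0.001, -1.684]
contact_force: [0.4, 0.3, -1.2]
finger_gap: 0.512
```

```bash
python3 - <<'E'
from h import *
snap('wrist','w31');plan([.3675,.3335,.05],[np.pi,0,-np.pi/2-np.radians(6.5)])
E
```

```text
t66.70 pos [0.3654 0.3335 0.1841] rpy [ 3.141e+00 -1.000e-03 -1.686e+00] F [ 0.1 -0.3 -1. ] gap0.505
total cm [-0.04 -0.22 13.41] rows 3 each [-0.012 -0.074  4.471]
turn [ 0.001 -0.001 -0.001] rows 1 each [ 0.0009 -0.0008 -0.0015]
```

View pics/w31.png

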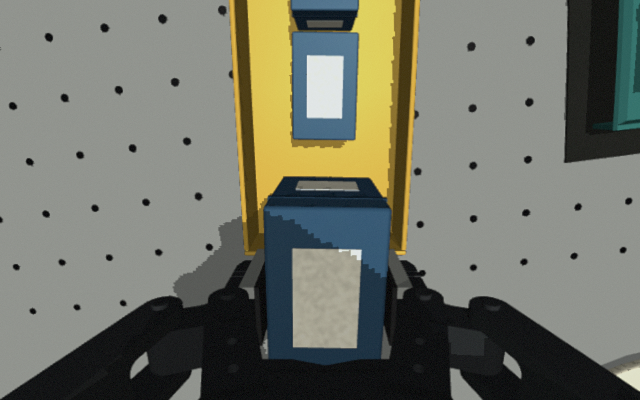

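```bash
python3 - <<'E'
from h import *
s=status.state();ci=load('w31');g=lambda u,v,z:(Rs(s).inv().apply(at(ci,u,v,z)-s['eef_pos'])*100).round(2)
print(g(323,139,.064),g(246,253,.05),g(405,253,.05),g(244,238,.05),g(409,238,.05))
E
```

```text
[-0.2  -4.76 12.01] [-6.39  4.33 13.41] [ 6.34  4.33 13.42] [-6.47  3.06 13.41] [ 6.58  3.05 13.42]
```

Emit:
arm_command(targets=[[-0.05,-0.2,3,0,0,0],[0,0,4,0,0,0],[0,0,3,0,0,0],[0,0,1.9,0,0,0],[0,0,0.8,0,0,0],[0,0,0.4,0,0,0],[0,0,0,0,0,0]])

```text
clock: 67.58
eef_pos: [0.368, 0.3341, 0.054]
orientation: [-3.141, 0.0, -1.685]
contact_force: [0.0, -1.1, -0.8]
finger_gap: 0.506
```

Emit:
arm_command(targets=[[0,0,0.15,0,0,0],[0,0,0,0,0,0]])

```text
clock: 67.82
eef_pos: [0.368, 0.3342, 0.0526]
orientation: [-3.141, 0.0, -1.684]
contact_force: [1.0, 0.1, -1.5]
finger_gap: 0.506
```

Emit:
arm_command(targets=[[0,0,0.15,0,0,0],[0,0,0.1,0,0,0],[0,0,0,0,0,0]])

```text
clock: 68.2
eef_pos: [0.3678, 0.3341, 0.05]
orientation: [-3.141, 0.0, -1.684]
contact_force: [-2.7, 0.5, 6.6]
finger_gap: 0.505
```

Contact, so release, rise and check.

Emit:
arm_command(targets=[[0,0,0,0,0,0],[0,0,0,0,0,0],[0,0,0,0,0,0],[0,0,-1.5,0,0,0],[0,0,-3,0,0,0],[0,0,-4,0,0,0],[0,0,-4,0,0,0],[0,0,-4,0,0,0],[0,0,-3,0,0,0],[0,0,0,0,0,0],[0,0,0,0,0,0]], gripper=5.5)

```text
clock: 69.58
eef_pos: [0.3675, 0.3338, 0.2448]
orientation: [3.142, -0.0, -1.684]
contact_force: [-0.7, -0.6, 0.3]
finger_gap: 0.645
```

```bash
python3 - <<'E'
from h import *
snap('wrist','w32');snap('scene','s32');snap('top','t32'); print(status.state()['clock'],status.state()['contact_force'])
E
```

```text
69.725 [ 0.2431998  -0.05762895  0.07945877]
```

View pics/w32.png

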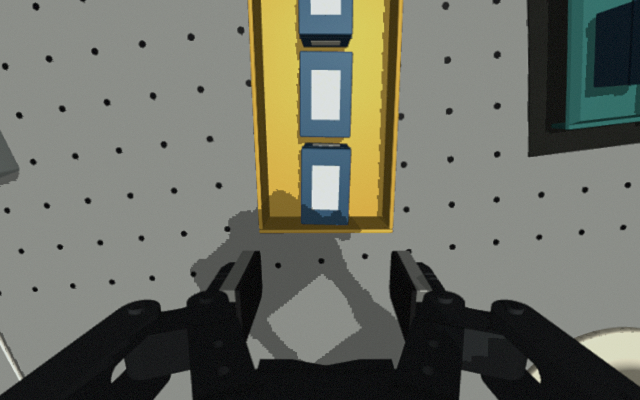

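View pics/s32.png

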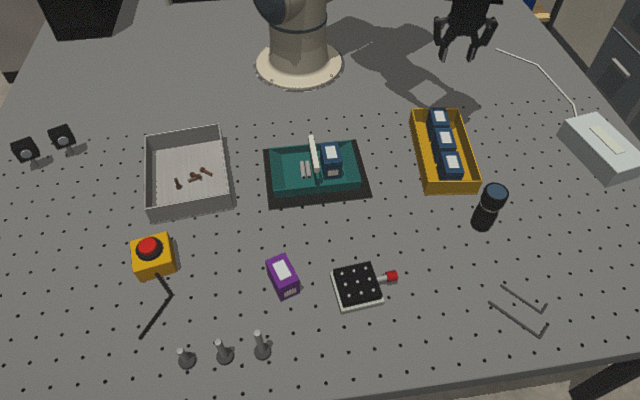

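View pics/t32.png

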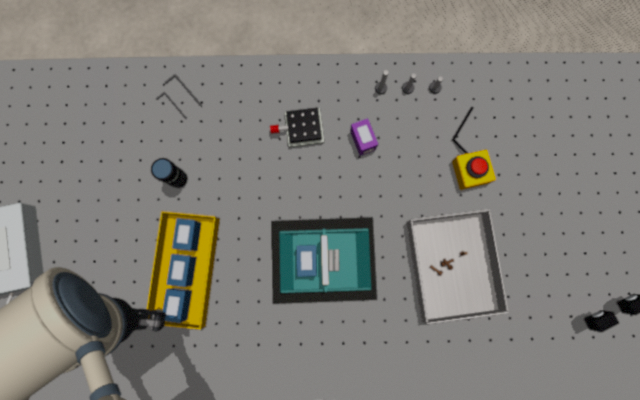

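```bash
python3 - <<'E'
from h import *
crop('s32',400,95,490,205,5,'s32c'); crop('w32',240,120,410,240,4.5,'w32c')
E
```

```text
(no output)
```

View pics/s32c.png

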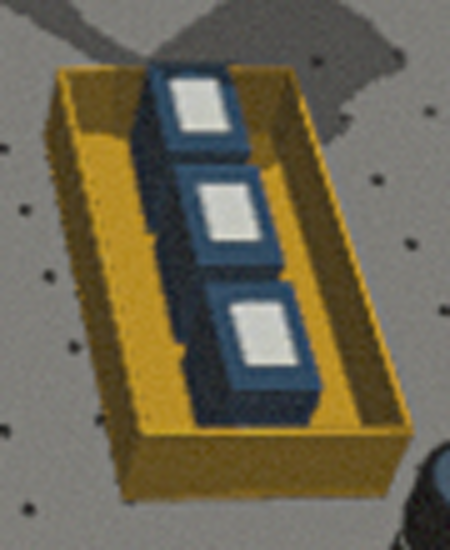

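View pics/w32c.png

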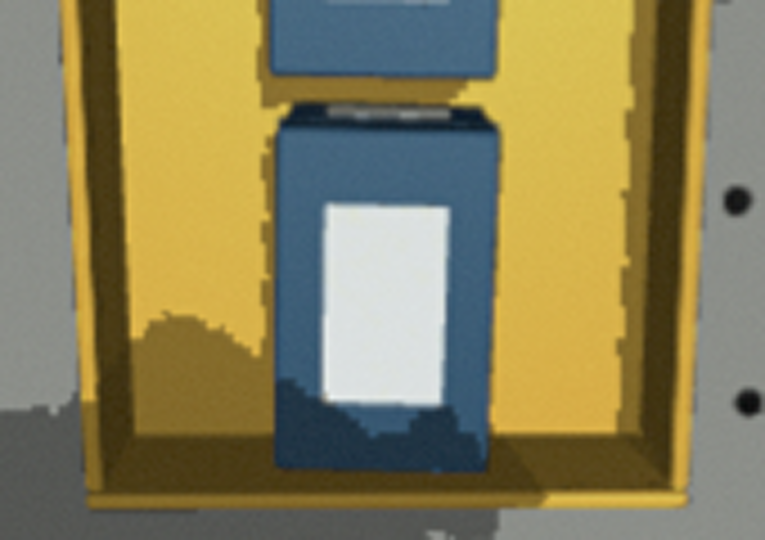

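All three cartons stand level inside the crate and the arm is clear. Hand in.

```bash
python3 -c "
from station import robot; print(robot.close_job())"
```

```text
the job is handed in; nothing more can be done
None
```

The job is done and handed in at about 70 s of the 208 s allowed; no verdict was reported.

- **Screws and caddy:** I tipped the four worn screws into the steel bin at about 70 degrees. Both posts stayed in their bay, and the caddy is back on its mat.
- **Cartons:** I weighed all four by lifting them. Three read about 0.8–0.9 N and one about 5.3 N. The heavy one stands flat on the floor of the emptied bay, and the three empties stand upright in the yellow crate.
- **Knocked carton:** one empty was knocked aside towards the emergency stop partway through. I measured its new position and fetched it from there.

The last pictures showed the four screws in the bin, the posts still in the caddy, the cartons in place and the gripper clear. The lens tube, stage, emergency stop and purple look-alike appeared where they started, though I judged those by eye rather than measuring them. None of the checks failed or disagreed.

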